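Turn the drawer fronts over in the flip jig and set the torch to light their backs

TASK

Swing the flipper plate of the jig open until it lies flat, lay every drawer front on the bench into one of its pockets with the drawer pull upwards, and when all are in, swing the plate right over so that they drop face-down into the nest beyond the hinge; then swing the empty plate all the way back. Also pull the inspection torch out of its spring clips and lay it in the V cradle with its lens towards the jig, ready to check the backs. Leave the glue, mallet and tape where they are.

Things in the scene. Friction and masses are not known exactly. Their poses are not given: they have to be found in the camera images.
- front0: small dark wooden drawer front, one of up to three alike (an absent one reads None): board 56 mm (its x) by 80 mm (its y) by 12 mm thick, with a solid bar pull on its face, 16 mm wide (x), 50 mm long (y), standing 20 mm above the face, centred. Origin: centre of the flat back; z points out of the face (so z is up while it lies on its back, pull up, on the bench: pull top 32 mm above the bench). 50 g. A half turn about z changes nothing
- front1: another drawer front, the same as front0
- front2: another drawer front, the same as front0
- flipper (a joint): angle of the flipper plate, rad: 0 lying open, flat, on its own side of the hinge with its three pockets up, 1.57 upright, 3.14 fully over on the nest. Starts standing past upright or nearly over. Stiff hinge: it stays where it is left; turning it takes about 7 N at the bar. The plate is 212 by 95 mm, 10 mm thick, with a 13 mm radius hinge barrel; as it passes the upright the fronts tip off it, turn over on the barrel and are pressed home in the nest when it closes
- flipper_bar (a point): middle of the steel bar handle of the flipper: round, 12 mm diameter, 110 mm long, parallel to the hinge, 155 mm from the hinge axis and 51 mm clear of the plate's edge; its axis is at hinge height (40 mm above the bench) when the plate lies at 0 or 3.14 and 195 mm when upright. It may turn within the fingers
- flipper_axis (a point): middle of the hinge axis, 40 mm above the bench. Axes of the fixed jig: x along the hinge, -y towards the open flipper plate, +y towards the nest, z up
- pocket0 (a point): centre of the floor of a flipper pocket, where the centre of a front's back belongs; moves with the plate. Pockets lie in a row along the hinge 68 mm apart, each 63 mm along the hinge by 84 mm across it; floor 32 mm above the bench at angle 0, low walls 6 mm high. z out of the floor, y across the hinge (a front's 80 mm side goes along y)
- pocket1 (a point): middle pocket, like pocket0
- pocket2 (a point): third pocket, like pocket0
- nest0 (a point): where the centre of the back of a front is when it lies face-down, fully home in the nest place facing pocket0: 46 mm above the bench; the board's face rests on two ledges 34 mm above the bench with the pull in the 26 mm wide channel between. Walls rise 7 mm above the ledges; places 64 by about 84 mm. Axes as for flipper_axis
- nest1 (a point): nest place facing pocket1
- nest2 (a point): nest place facing pocket2
- torch: dark inspection torch: round body 26 mm diameter with a 30 mm square head. Origin on its axis, near its centre of mass; x points to the lens; body from -70 to +50 mm, head from +50 to +80 mm. 140 g. Starts in the clips, axis level, 42 mm above the bench
- torch_lens (a point): centre of the torch's lens, 80 mm along x from its origin
- clip: dark steel strip 130 by 60 by 10 mm fixed to the bench, with two upward-opening C-shaped spring clips (14 mm wide, 38 mm either side of the middle along its x, about 60 mm high, 40 mm wide); a torch lifted straight up resists with about 15 N and then snaps free. Between the clips 60 mm of the torch is free for the fingers. Origin: centre of the underside
- cradle_seat (a point): on the axis of a torch lying home in the wooden V cradle, where the torch's origin belongs: 42 mm above the bench. x points along the cradle to where the lens belongs. Two V blocks 38 mm either side along x, 14 mm wide, open upward, 45 degree faces, 50 mm high, 44 mm wide at the mouth; base 130 by 60 by 8 mm fixed to the bench
- cradle_lens (a point): where the lens belongs: 80 mm along x from cradle_seat, at the end towards the jig
- glue: yellow glue bottle, 60 mm diameter, 170 mm tall, bystander; origin centre of the underside
- mallet: wooden joiner's mallet lying on the bench, head 110 by 62 by 75 mm, bystander; origin under the head
- tape: roll of paper tape, 100 mm diameter, 25 mm high, bystander; origin centre of the underside
Not all that is in view belongs to the job. What is shaped like the front2 but orange or purple is not meant.

How it is judged:
By the outcome, as a careful person would: the job done as asked, in the order asked, and still so for the second after the job is handed in, with the robot touching nothing.
Of front0, front1, front2 only 2 to 3 are there at a start; the rules pass over those that are not, and their reading is None.
At some moment in a run one of torch may be knocked a few centimetres aside while the robot is not near it.
Once in a run the grip may slacken for a moment while it holds something.
It also fails if it takes over 208 s, if anything falls off the work surface, if the arm or the gripper's body presses on something with over 40 N, if the wrist force passes 120 N, or if a joint passes its speed limit or range.

ROBOT

A 6-joint arm with a two-finger parallel gripper is mounted at the origin on the work surface. World frame = base frame: x ahead of the robot, y to its left, z up, the work surface at z = 0. Lengths are in m, angles in rad, forces in N, time in s.
With the tool pointing down it reaches from about 0.3 to 0.85 m from the base axis. Payload 4.2 kg.
Tool frame: the origin (TCP) lies at the very end of the fingers, on their centre line; the grasp point (between the pads) lies grasp_offset behind it (grasp_offset is the distance from the TCP to the grasp point, in m); z points along the fingers, y is the line along which they close (so a half turn about z gives the same grasp; the last joint's range is limited). The gripper opens to 91 mm and grips with 3 to 60 N. Pads are 32 mm wide; open, the fingers measure 118 mm over their backs; the gripper's body (76 mm by 178 mm) begins 60 mm behind the grasp point.
Start: joints at [1.216, 0.32, 1.565, -0, 1.257, -0.02], TCP at [0.189, 0.543, 0.214] pointing down, gripper open.
Joint ranges: [-3.11, 3.11], [-0.84, 2.01], [0.21, 2.61], [-1.34, 4.49], [0.05, 2.63], [-2.56, 2.56]. Speed limits (rad/s): [2.57, 2.57, 3.14, 3.14, 3.14, 3.14].

INTERFACE

Orientations are given as a unit quaternion [w, x, y, z].
In Python, from bench import sense, camera, calibration, finish_job, grasp_offset gives the robot as it stands. The module is installed in compiled form; this text tells all that it offers.
- The arm moves only by the tool carry_out, never from a script. Its argument "deltas" is a list of rows, each an object with "delta_pos": the shift along the world's x, y, z in m, a list of three; "rot": the turn, a rotation vector about the world's x, y, z in rad, a list of three. In form: [{"delta_pos": [x, y, z], "rot": [ax, ay, az]}, ...]. A call has 1 to 10 rows; each row shifts and turns the commanded pose from where the row before left it; what a row does not reach is not made up. A row lasts 1/12 s, in which the tool goes at most 41.7 mm and 7.16 degrees, less where a joint would pass 70% of its speed; a pose out of reach is approached as far as the arm can. A call with a gripper value outside its range is refused whole. "grip" is the finger opening in m, from 0 to 0.0912, set as the call begins (left out, the last holds). The fingers move at their own pace and stop on an object; the grip force is fixed at half the most. Time passes only in rows, so rows that do not move let the fingers close. It gives the time, the measured TCP pose, the force, the opening and the grip force at its end, in the units of the state.
- sense(): the state, without advancing time (a new reading comes with each control period).
- camera(name): name is "scene" or "top"; returns the picture (480x640x3 uint8, red, green, blue); there is no depth.
- calibration(name): a dict with "intrinsics" (3x3 intrinsics, pixels), "R" (3x3) and "t" (3): a world point X has camera coordinates R X + t. Camera axes: x right, y down, z forward; pixel columns grow to the right and rows downward; lengths in m; the calibration is good to about 2 mm. A picture is of the moment at which its call begins. calibration takes no time and is no camera call.
- finish_job(): hands the job in; it is judged then, once.
The state is a dict: "time_s": time; "qpos": joint angles; "qvel": joint speeds; "tau": joint torques, N m; "tcp_pos": TCP position; "tool_rot": TCP orientation; "wrist_force": force on the tool from outside, world axes, zero at the start; "torque": the same for the moment, N m; "opening": finger opening in m; "grip_force": force on a finger pad.
Only numpy, scipy, OpenCV 4.12 (cv2) and the standard library are available. Lean on these libraries where they do the work, as an engineer would, in place of code of your own. Each camera call takes 0.05 s, during which the arm holds its last target. There are 200 camera calls.

## Working session

There is one attempt and no reset: what is moved stays moved. The work goes in short steps, Python scripts to look and compute and a tool call to move; the robot and the scene stay as the last step left them, time stands still between calls to the robot, and variables do not carry over. Pictures are saved under pics/ and viewed, at most 14 in all, crops included, and the job is handed in when it is done.

Besides the shell and the picture viewer there is one more tool, called after "Call:" as name(argument=value, ...), one argument or row to a line, values as JSON. carry_out: Moves the arm, as the interface text tells. Its arguments: {"type":"object","properties":{"deltas":{"type":"array","items":{"type":"object","properties":{"delta_pos":{"type":"array","items":{"type":"number"}},"rot":{"type":"array","items":{"type":"number"}}}}},"grip":{"type":"number"}},"required":["deltas"]}

```bash
mkdir -p pics
python3 - <<'E'
from bench import *
import cv2,numpy as np
np.set_printoptions(precision=4,suppress=True)
for n in("scene","top"):
    cv2.imwrite(f"pics/{n}0.png",camera(n)[...,::-1]); c=calibration(n); print(n,c)
print(grasp_offset if not callable(grasp_offset) else grasp_offset()); print(sense())
E
```

```text
scene {'intrinsics': array([[573.6618,   0.    , 325.5688],
       [  0.    , 573.6618, 239.0099],
       [  0.    ,   0.    ,   1.    ]]), 'R': array([[ 0.2472,  0.9689,  0.0091],
       [ 0.8378, -0.209 , -0.5044],
       [-0.4868,  0.1323, -0.8634]]), 't': array([-0.0451, -0.4553,  1.5235])}
top {'intrinsics': array([[590.6966,   0.    , 323.0489],
       [  0.    , 590.6966, 249.5053],
       [  0.    ,   0.    ,   1.    ]]), 'R': array([[ 0.0087, -0.9999,  0.0081],
       [-0.9828, -0.01  , -0.1842],
       [ 0.1843, -0.0063, -0.9829]]), 't': array([-0.1116,  0.5462,  1.5743])}
0.0188
{'time_s': 0.1, 'qpos': array([ 1.216 ,  0.3202,  1.5655,  0.    ,  1.2574, -0.02  ]), 'qvel': array([ 0.0018, -0.0018, -0.0039,  0.0001,  0.0019, -0.0001]), 'tau': array([ -0.0017, -41.3332, -23.2513,   0.0728,   0.0421,  -0.    ]), 'tcp_pos': array([0.1888, 0.5427, 0.2132]), 'tool_rot': array([-0.0002,  0.1666,  0.986 , -0.0007]), 'wrist_force': array([ 0.3533,  0.1295, -0.1845]), 'torque': array([0.0258, 0.0217, 0.0038]), 'grip_force': 0.0, 'opening': 0.09123422067908468}
```

View pics/scene0.png

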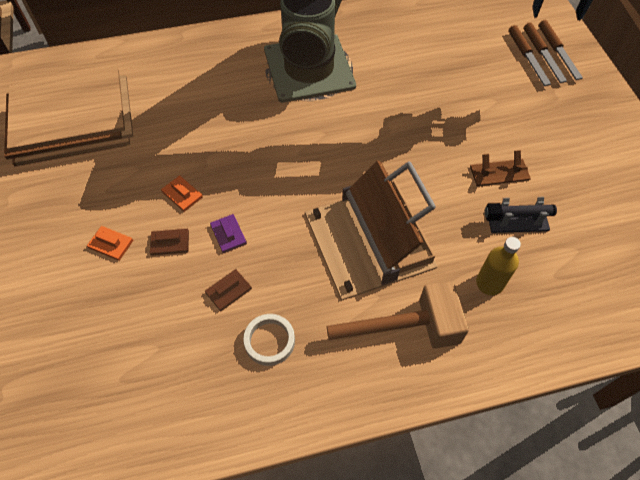

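View pics/top0.png

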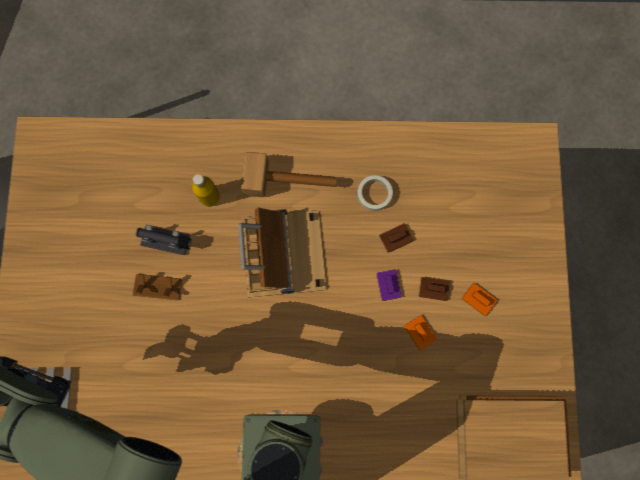

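The two pictures show these candidates:
- **Dark brown fronts (the ones meant):** top (397,237) and (435,289), scene (228,290) and (169,242).
- **Decoys:** orange at top (480,299) and (420,332), purple at top (390,285).
- **Jig:** the hinge is at about top column 290. The plate leans left, towards +y, and its bar is at about column 243.
- **Torch and cradle:** the torch is at top (163,240) and the cradle at (158,287).

I'll enlarge both views to confirm.

```bash
cat > h.py <<'E'
import numpy as np,cv2
from bench import *
np.set_printoptions(precision=4,suppress=True)
C={n:calibration(n) for n in("scene","top")}
def w(n,u,v,z):
    c=C[n];K,R,t=c["intrinsics"],np.array(c["R"]),np.array(c["t"])
    d=R.T@np.linalg.solve(K,[u,v,1]);o=-R.T@t
    return o+d*(z-o[2])/d[2]
def px(n,X):
    c=C[n];p=c["intrinsics"]@(np.array(c["R"])@X+c["t"]);return p[:2]/p[2]
def tri(a,b):  # scene px, top px
    P=[np.asarray(C[n]["intrinsics"])@np.c_[C[n]["R"],C[n]["t"]] for n in("scene","top")]
    X=cv2.triangulatePoints(*P,np.array(a,float),np.array(b,float)).ravel();return X[:3]/X[3]
def crop(n,x0,y0,x1,y1,f,name):
    im=camera(n)[y0:y1,x0:x1,::-1];cv2.imwrite(f"pics/{name}.png",cv2.resize(im,None,fx=f,fy=f,interpolation=cv2.INTER_CUBIC))
E
python3 - <<'E'
from h import *
crop("top",120,190,520,350,2,"t1")
crop("top",120,195,340,305,3.6,"t2")
crop("scene",300,150,570,310,2.9,"s1")
im=cv2.imread("pics/top0.png")
hsv=cv2.cvtColor(im,cv2.COLOR_BGR2HSV)
for n,rois in(("top",[(375,220,420,256),(415,272,457,305)]),("scene",[(200,265,255,312),(143,225,193,260)])):
    im=cv2.imread(f"pics/{n}0.png")
    for x0,y0,x1,y1 in rois:
        g=im[y0:y1,x0:x1].max(2); _,m=cv2.threshold(g,0,255,cv2.THRESH_OTSU+cv2.THRESH_BINARY_INV)
        k=max(cv2.findContours(m,cv2.RETR_EXTERNAL,cv2.CHAIN_APPROX_NONE)[0],key=cv2.contourArea)
        b=cv2.boxPoints(cv2.minAreaRect(k))+[x0,y0]
        W=np.array([w(n,*p,.012)[:2] for p in b]); e=np.diff(np.r_[W,W[:1]],axis=0)
        print(n,W.mean(0),np.linalg.norm(e,axis=1),np.degrees(np.arctan2(e[:,1],e[:,0]))[:2])
E
```

```text
top [ 0.5931 -0.3184] [0.094  0.0594 0.0935 0.0591] [ -64.3598 -156.5376]
top [ 0.4477 -0.4218] [0.0596 0.0905 0.0596 0.0899] [ -9.8899 -98.2929]
scene [ 0.5992 -0.3197] [0.0988 0.0611 0.0967 0.0592] [117.077   21.6457]
scene [ 0.4545 -0.4229] [0.0959 0.0655 0.0935 0.0655] [81.2182 -3.7484]
```

View pics/t2.png

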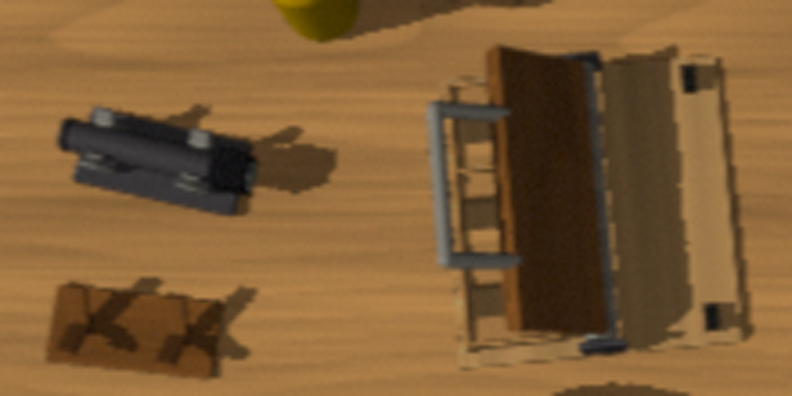

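View pics/s1.png

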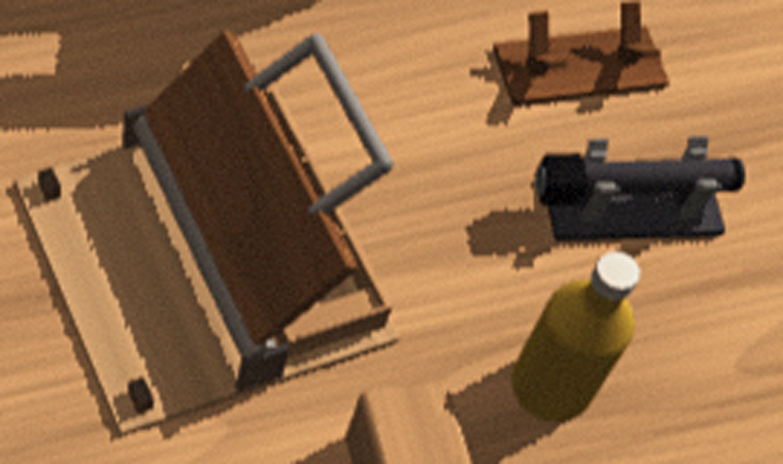

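View pics/t1.png

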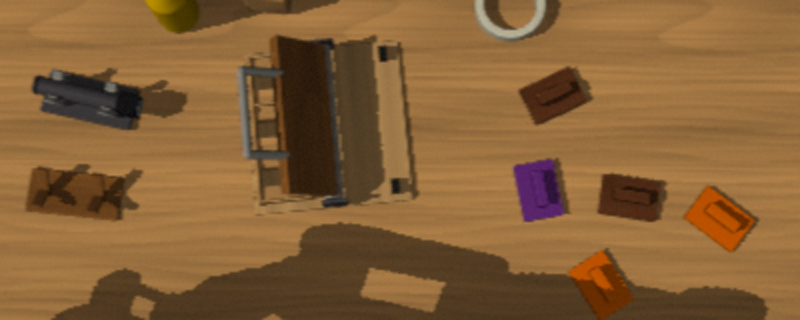

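Run:
```python
from h import *
T=lambda x,y:(120+x/3.6,195+y/3.6)
S=lambda x,y:(300+x/2.9,150+y/2.9)
f={"barHi":((388,165),(436,105)),"barLo":((316,40),(443,262)),"hingeHi":((262,352),(590,60)),"hingeLo":((133,122),(603,345)),
"plateHi":((352,268),(500,48)),"plateLo":((228,33),(515,328)),
"lens":((553,180),(247,175)),"tail":((738,174),(66,134)),"headend/body":((590,178),(212,168))}
R={}
for k,(a,b) in f.items():
    X=R[k]=tri(S(*a),T(*b));print(k,X,px("scene",X)-S(*a))
for a,b in(("barHi","barLo"),("hingeHi","hingeLo"),("plateHi","plateLo"),("lens","tail")):
    d=R[a]-R[b];print(a,"mid",(R[a]+R[b])/2,"len",np.linalg.norm(d),"ang",np.degrees(np.arctan2(d[1],d[0])))
print("cradle top",np.array([w("top",*T(*p),.008)[:2] for p in((60,285),(222,300),(216,377),(48,360))]))
print("cradle scn",np.array([w("scene",*S(*p),.008)[:2] for p in((495,48),(655,25),(668,85),(515,104))]))
print("clip scn",np.array([w("scene",*S(*p),.010)[:2] for p in((556,240),(723,232))]), "top",np.array([w("top",*T(*p),.010)[:2] for p in((238,214),(75,180))]))
print("torch axis at z .042 top",w("top",*T(66,134),.042),w("top",*T(247,175),.042),"scn",w("scene",*S(738,174),.042),w("scene",*S(553,180),.042))
```

```text
barHi [0.5921 0.1084 0.1592] [-1.0618  0.0517]
barLo [0.4783 0.0984 0.1551] [-0.0919  0.0049]
hingeHi [0.6549 0.0086 0.0511] [-2.7572  0.1272]
hingeLo [ 0.4336 -0.0135  0.0318] [ 1.7479 -0.1125]
plateHi [0.6441 0.0687 0.1252] [-1.8876  0.0886]
plateLo [0.4355 0.0492 0.1249] [-0.2538  0.0138]
lens [0.564  0.27   0.0384] [-1.7881  0.0774]
tail [0.5939 0.409  0.0399] [-0.9023  0.0388]
headend/body [0.5693 0.2973 0.0389] [-1.9029  0.0804]
barHi mid [0.5352 0.1034 0.1571] len 0.1143761329005684 ang 5.02058922943677
hingeHi mid [ 0.5442 -0.0025  0.0414] len 0.22327226872433603 ang 5.698574020632434
plateHi mid [0.5398 0.059  0.1251] len 0.2095241508679633 ang 5.350736588295513
lens mid [0.579  0.3395 0.0392] len 0.14222179165403956 ang -102.14692740969026
cradle top [[0.4799 0.414 ]
 [0.4694 0.2877]
 [0.4095 0.2892]
 [0.4214 0.4193]]
cradle scn [[0.4175 0.2929]
 [0.427  0.4296]
 [0.4858 0.4143]
 [0.4736 0.2877]]
clip scn [[0.6003 0.2694]
 [0.6245 0.3956]] top [[0.5369 0.2784]
 [0.5627 0.4072]]
torch axis at z .042 top [0.5926 0.4066 0.042 ] [0.5618 0.2657 0.042 ] scn [0.5954 0.4097 0.042 ] [0.5667 0.2721 0.042 ]
```

The brown fronts are confirmed: t1 (555,95) and (632,197), each the same shape as the orange and purple ones but dark wood. The flipper stands at about 2.28 rad, with the hinge middle near (0.544, 0.001) and the hinge turned about 5.3° from x. The bar middle is at (0.535, 0.103, 0.157), which agrees with the 155 mm radius. I'll move over the bar while fitting the front poses.

Call:
carry_out(
  deltas=[
    {"delta_pos":[0.025,-0.031,0.006],"rot":[0,0,0.107]},
    {"delta_pos":[0.025,-0.031,0.006],"rot":[0,0,0.107]},
    {"delta_pos":[0.025,-0.031,0.006],"rot":[0,0,0.107]},
    {"delta_pos":[0.025,-0.031,0.006],"rot":[0,0,0.107]},
    {"delta_pos":[0.025,-0.031,0.006],"rot":[0,0,0]},
    {"delta_pos":[0.025,-0.031,0.006],"rot":[0,0,0]},
    {"delta_pos":[0.025,-0.031,0],"rot":[0,0,0]},
    {"delta_pos":[0.025,-0.031,0],"rot":[0,0,0]},
    {"delta_pos":[0.025,-0.031,0],"rot":[0,0,0]},
    {"delta_pos":[0.025,-0.031,0],"rot":[0,0,0]},
  ],
  grip=0.05,
)

```text
time_s: 1.08
tcp_pos: [0.4397, 0.2313, 0.2502]
tool_rot: [0.0, -0.047, 0.999, 0.0]
wrist_force: [0.5, 0.4, 0.5]
opening: 0.0499
grip_force: 0.0
```

Call:
carry_out(
  deltas=[
    {"delta_pos":[0.025,-0.031,0],"rot":[0,0,0]},
    {"delta_pos":[0.025,-0.031,0],"rot":[0,0,0]},
    {"delta_pos":[0.025,-0.031,0],"rot":[0,0,0]},
    {"delta_pos":[0.021,-0.036,0],"rot":[0,0,0]},
    {"delta_pos":[0,0,0],"rot":[0,0,0]},
    {"delta_pos":[0,0,0],"rot":[0,0,0]},
  ],
)

```text
time_s: 1.58
tcp_pos: [0.5356, 0.1024, 0.2495]
tool_rot: [-0.0, -0.045, 0.999, 0.0]
wrist_force: [0.4, 0.4, -0.6]
opening: 0.0505
grip_force: 0.0
```

```bash
cat > fit.py <<'E'
from h import *
from scipy.optimize import minimize
def box(x,y,z0,z1): return [(a,b,c) for a in(-x,x) for b in(-y,y) for c in(z0,z1)]
B=[np.array(box(.028,.04,0,.012)),np.array(box(.008,.025,.012,.032))]
def sil(n,p,z=0,f=4,roi=None):
    x0,y0,x1,y1=roi;c,s=np.cos(p[2]),np.sin(p[2]);R=np.array([[c,-s,0],[s,c,0],[0,0,1]])
    m=np.zeros(((y1-y0)*f,(x1-x0)*f),np.uint8)
    for b in B:
        q=np.array([px(n,R@X+[p[0],p[1],z]) for X in b]);q=((q-[x0,y0]+.5)*f*16).astype(np.int32)
        cv2.fillConvexPoly(m,cv2.convexHull(q),1,shift=4)
    return m
def fit(files,rois,p0,z=0,thr=None,show=None):
    M={}
    for n,r in rois.items():
        im=cv2.imread(files[n])[r[1]:r[3],r[0]:r[2]]
        im=cv2.resize(im,None,fx=4,fy=4,interpolation=cv2.INTER_LINEAR).astype(int)
        M[n]=((im[...,2]<(thr or 110))).astype(np.uint8)
    def cost(p):
        v=0
        for n,r in rois.items():
            s=sil(n,p,z,roi=r);v-=(s&M[n]).sum()/(s|M[n]).sum()
        return v
    best=min((minimize(cost,p0,method="Nelder-Mead",options=dict(initial_simplex=np.array(p0)+np.array([[0,0,0],[d,0,0],[0,d,0],[0,0,.2]]))) for d in(.01,-.01)),key=lambda r:r.fun)
    return best.x,best.fun
E
python3 - <<'E'
from fit import *
F={n:f"pics/{n}0.png" for n in("top","scene")}
print(sense()["tcp_pos"],sense()["qpos"])
im=cv2.imread(F["top"]);print(im[237,385:415,2],im[289,418:455,2])
for nm,p0,rt,rs in(("A",[.596,-.319,2.02],(375,218,422,258),(198,262,258,315)),("B",[.451,-.422,1.42],(412,270,460,307),(140,222,196,262))):
    for th in(85,100,115):
        for k in({"top":rt},{"scene":rs},{"top":rt,"scene":rs}): print(nm,th,list(k),*fit(F,k,p0,thr=th))
E
```

```text
[0.5356 0.1024 0.2495] [ 0.1675  0.2525  1.5699  0.0004  1.3202 -1.4925]
[73 71 73 88 90 83 80 80 79 80 80 80 79 78 77 65 48 40 38 43 59 73 74 78
 78 80 75 79 87 93] [156 131  89  80  79  78  75  72  64  57  65  68  76  79  75  78  79  78
  77  79  77  77  77  74  78  75  63  41  38  42  47  70  86  89  96 132
 160]
A 85 ['top'] [ 0.5934 -0.3163  3.6525] -0.913924322006646
A 85 ['scene'] [ 0.6308 -0.3199  1.7361] -0.23745519713261648
A 85 ['top', 'scene'] [ 0.5934 -0.3162  3.6218] -1.1490117531095716
A 100 ['top'] [ 0.5935 -0.3166  3.6139] -0.9250127356087621
A 100 ['scene'] [ 0.5946 -0.3143  3.5957] -0.4451378055122205
A 100 ['top', 'scene'] [ 0.5928 -0.3159  3.6153] -1.3676956318696067
A 115 ['top'] [ 0.5928 -0.315   3.5992] -0.9153921568627451
A 115 ['scene'] [ 0.5941 -0.3157  3.6207] -0.9003327880873145
A 115 ['top', 'scene'] [ 0.5934 -0.3161  3.6061] -1.806553659814211
B 85 ['top'] [ 0.448  -0.4212  3.0084] -0.9151508992988517
B 85 ['scene'] [ 0.4821 -0.4326  1.426 ] -0.42930847212165096
B 85 ['top', 'scene'] [ 0.4481 -0.4213  3.0112] -1.2622356895477767
B 100 ['top'] [ 0.4484 -0.4209  2.9965] -0.9385052961945861
B 100 ['scene'] [ 0.4504 -0.4205  3.0349] -0.6013776388800306
B 100 ['top', 'scene'] [ 0.4488 -0.4205  2.9923] -1.5350449674372868
B 115 ['top'] [ 0.4486 -0.4205  3.0025] -0.9237761575608371
B 115 ['scene'] [ 0.4507 -0.4207  2.9752] -0.9251445442243819
B 115 ['top', 'scene'] [ 0.4494 -0.4204  3.0013] -1.8295485095200912
```

Both views agree on the fronts: A is at (0.593, -0.316) with its x axis at 27°, and B is at (0.449, -0.4205) with its x axis at -8°. Next I'll lower onto the bar and grip it.

Call:
carry_out(
  deltas=[
    {"delta_pos":[0,0.001,-0.028],"rot":[0,0,0]},
    {"delta_pos":[0,0,-0.028],"rot":[0,0,0]},
    {"delta_pos":[0,0,-0.028],"rot":[0,0,0]},
    {"delta_pos":[0,0,-0.0275],"rot":[0,0,0]},
    {"delta_pos":[0,0,0],"rot":[0,0,0]},
  ],
)

```text
time_s: 2.0
tcp_pos: [0.5302, 0.1058, 0.1336]
tool_rot: [-0.006, -0.047, 0.999, -0.0]
wrist_force: [-0.1, 0.7, 0.0]
opening: 0.0499
grip_force: 0.0
```

Call:
carry_out(
  deltas=[
    {"delta_pos":[0,0,0],"rot":[0,0,0]},
    {"delta_pos":[0,0,0],"rot":[0,0,0]},
    {"delta_pos":[0,0,0],"rot":[0,0,0]},
    {"delta_pos":[0,0,0],"rot":[0,0,0]},
    {"delta_pos":[0,0,0],"rot":[0,0,0]},
    {"delta_pos":[0,0,0],"rot":[0,0,0]},
  ],
  grip=0,
)

```text
time_s: 2.5
tcp_pos: [0.5357, 0.1036, 0.1391]
tool_rot: [0.001, -0.047, 0.999, -0.002]
wrist_force: [3.0, -8.2, -5.4]
opening: 0.0128
grip_force: 4.2
```

```bash
cat > arc.py <<'E'
from h import *
import sys
# arc.py r a0 a1 n : world deltas for bar about hinge along u
r,a0,a1,n=map(float,sys.argv[1:5]);v=np.array([-.0924,.9957,0])
P=lambda a:-r*np.cos(a)*v+np.array([0,0,r*np.sin(a)])
A=np.linspace(a0,a1,int(n)+1)
for a,b in zip(A,A[1:]): print((P(b)-P(a)).round(4).tolist())
E
python3 - <<'E'
from h import *
s=sense();print(s["tcp_pos"],s["opening"],s["grip_force"],s["wrist_force"],s["torque"])
g=s["tcp_pos"]+[0,0,.0188];v=np.array([-.0924,.9957,0]);H=np.array([.544,.001,.04]);d=g-H;print("r",np.hypot(d@v,d[2]),"ang",np.arctan2(d[2],-d@v))
E
python3 arc.py .155 2.28 0 20
```

```text
[0.5357 0.1036 0.1391] 0.01281172792036886 4.239792376756668 [ 3.0283 -8.2007 -5.3694] [-1.4153 -0.497   0.0811]
r 0.156462800565462 ang 2.2885116519891415
[0.0013, -0.014, 0.0107]
[0.0014, -0.0151, 0.0091]
[0.0015, -0.016, 0.0073]
[0.0016, -0.0167, 0.0054]
[0.0016, -0.0172, 0.0034]
[0.0016, -0.0175, 0.0015]
[0.0016, -0.0176, -0.0006]
[0.0016, -0.0174, -0.0026]
[0.0016, -0.017, -0.0045]
[0.0015, -0.0164, -0.0064]
[0.0014, -0.0155, -0.0083]
[0.0013, -0.0145, -0.01]
[0.0012, -0.0133, -0.0116]
[0.0011, -0.0119, -0.013]
[0.001, -0.0103, -0.0143]
[0.0008, -0.0086, -0.0154]
[0.0006, -0.0068, -0.0163]
[0.0005, -0.0049, -0.0169]
[0.0003, -0.003, -0.0174]
[0.0001, -0.001, -0.0176]
```

The fingers closed to 12.8 mm on the bar, and the measured radius is 156 mm, as expected. Now I'll swing the plate open.

Call:
carry_out(
  deltas=[
    {"delta_pos":[0.0013,-0.014,0.0107],"rot":[0,0,0]},
    {"delta_pos":[0.0014,-0.0151,0.0091],"rot":[0,0,0]},
    {"delta_pos":[0.0015,-0.016,0.0073],"rot":[0,0,0]},
    {"delta_pos":[0.0016,-0.0167,0.0054],"rot":[0,0,0]},
    {"delta_pos":[0.0016,-0.0172,0.0034],"rot":[0,0,0]},
  ],
)

```text
time_s: 2.92
tcp_pos: [0.5434, 0.0284, 0.1766]
tool_rot: [0.002, -0.047, 0.999, 0.003]
wrist_force: [0.3, 7.3, 5.3]
opening: 0.0113
grip_force: 30.0
```

Call:
carry_out(
  deltas=[
    {"delta_pos":[0.0016,-0.0175,0.0015],"rot":[0,0,0]},
    {"delta_pos":[0.0016,-0.0176,-0.0006],"rot":[0,0,0]},
    {"delta_pos":[0.0016,-0.0174,-0.0026],"rot":[0,0,0]},
    {"delta_pos":[0.0016,-0.017,-0.0045],"rot":[0,0,0]},
    {"delta_pos":[0.0015,-0.0164,-0.0064],"rot":[0,0,0]},
  ],
)

```text
time_s: 3.33
tcp_pos: [0.5522, -0.0592, 0.164]
tool_rot: [0.003, -0.047, 0.999, 0.001]
wrist_force: [1.4, 4.1, 4.4]
opening: 0.0113
grip_force: 30.0
```

```bash
cat > st.py <<'E'
from h import *
s=sense();print(s["time_s"],s["tcp_pos"],s["opening"],s["grip_force"],s["wrist_force"],s["torque"],s["qpos"])
g=s["tcp_pos"]+[0,0,.0188];v=np.array([-.0924,.9957,0]);H=np.array([.544,.001,.04]);d=g-H;print("r",np.hypot(d@v,d[2]),"ang",np.arctan2(d[2],-d@v))
E
python3 st.py
```

```text
3.3333 [ 0.5522 -0.0592  0.164 ] 0.011290993642554512 30.005616545677185 [1.3524 4.1385 4.4303] [ 1.0696 -0.3905  0.3352] [-0.1297  0.3226  1.6924  0.004   1.1209 -1.7954]
r 0.15512198084596704 ang 1.1687916956361302
```

Call:
carry_out(
  deltas=[
    {"delta_pos":[0.0014,-0.0155,-0.0083],"rot":[0,0,0]},
    {"delta_pos":[0.0013,-0.0145,-0.01],"rot":[0,0,0]},
    {"delta_pos":[0.0012,-0.0133,-0.0116],"rot":[0,0,0]},
    {"delta_pos":[0.0011,-0.0119,-0.013],"rot":[0,0,0]},
    {"delta_pos":[0.001,-0.0103,-0.0143],"rot":[0,0,0]},
    {"delta_pos":[0.0008,-0.0086,-0.0154],"rot":[0,0,0]},
  ],
)

```text
time_s: 3.83
tcp_pos: [0.5595, -0.1347, 0.0901]
tool_rot: [0.003, -0.047, 0.999, -0.0]
wrist_force: [4.1, 3.8, 4.1]
opening: 0.0114
grip_force: 30.1
```

Call:
carry_out(
  deltas=[
    {"delta_pos":[0.0006,-0.0068,-0.0163],"rot":[0,0,0]},
    {"delta_pos":[0.0005,-0.0049,-0.0169],"rot":[0,0,0]},
    {"delta_pos":[0.0003,-0.003,-0.0174],"rot":[0,0,0]},
    {"delta_pos":[0.0001,-0.001,-0.0176],"rot":[0,0,0]},
    {"delta_pos":[0,0,0],"rot":[0,0,0]},
    {"delta_pos":[0,0,0],"rot":[0,0,0]},
  ],
)

```text
time_s: 4.33
tcp_pos: [0.5611, -0.1516, 0.0203]
tool_rot: [0.002, -0.047, 0.999, -0.002]
wrist_force: [4.9, -4.0, -4.3]
opening: 0.0114
grip_force: 30.0
```

```bash
python3 st.py
```

```text
4.3333 [ 0.5611 -0.1516  0.0203] 0.011366264966223828 30.04004716873169 [ 4.8711 -3.9731 -4.3095] [-0.6821 -0.9201  0.2727] [-0.2828  0.5106  1.8032 -0.0022  0.8222 -1.9465]
r 0.15355156036114423 ang -0.0059086127972055825
```

The bar is at 39 mm height, so the plate is flat. I'll release it, lift, and move above front A while turning the tool to 27°.

Call:
carry_out(
  deltas=[
    {"delta_pos":[0,0,0],"rot":[0,0,0]},
    {"delta_pos":[0,0,0],"rot":[0,0,0]},
    {"delta_pos":[0,0,0],"rot":[0,0,0]},
    {"delta_pos":[0,0,0.02],"rot":[0,0,0]},
    {"delta_pos":[0,0,0.04],"rot":[0,0,0]},
    {"delta_pos":[0,0,0.04],"rot":[0,0,0]},
    {"delta_pos":[0,0,0.04],"rot":[0,0,0]},
    {"delta_pos":[0,0,0.04],"rot":[0,0,0]},
  ],
  grip=0.05,
)

```text
time_s: 5.0
tcp_pos: [0.5576, -0.1493, 0.2028]
tool_rot: [-0.0, -0.047, 0.999, 0.0]
wrist_force: [1.2, -0.8, -0.4]
opening: 0.0498
grip_force: 0.0
```

Call:
carry_out(
  deltas=[
    {"delta_pos":[0.003,-0.016,0],"rot":[0,0,-0.1194]},
    {"delta_pos":[0.003,-0.016,0],"rot":[0,0,-0.1194]},
    {"delta_pos":[0.003,-0.016,0],"rot":[0,0,-0.1194]},
    {"delta_pos":[0.003,-0.016,0],"rot":[0,0,-0.1194]},
    {"delta_pos":[0.003,-0.016,0],"rot":[0,0,-0.1194]},
    {"delta_pos":[0.003,-0.016,0],"rot":[0,0,-0.1194]},
    {"delta_pos":[0.003,-0.016,0],"rot":[0,0,-0.1194]},
    {"delta_pos":[0.003,-0.016,0],"rot":[0,0,-0.1194]},
    {"delta_pos":[0.004,-0.018,0],"rot":[0,0,-0.1194]},
    {"delta_pos":[0.004,-0.018,0],"rot":[0,0,-0.1194]},
  ],
)

```text
time_s: 5.83
tcp_pos: [0.5901, -0.314, 0.2009]
tool_rot: [-0.001, 0.526, 0.851, 0.0]
wrist_force: [1.2, -0.6, 0.2]
opening: 0.0499
grip_force: 0.0
```

Call:
carry_out(
  deltas=[
    {"delta_pos":[0,0,-0.04],"rot":[0,0,0]},
    {"delta_pos":[0,0,-0.04],"rot":[0,0,0]},
    {"delta_pos":[0,0,-0.04],"rot":[0,0,0]},
    {"delta_pos":[0,0,-0.02],"rot":[0,0,0]},
    {"delta_pos":[0,0,0],"rot":[0,0,0]},
    {"delta_pos":[0,0,0],"rot":[0,0,0]},
  ],
)

```text
time_s: 6.33
tcp_pos: [0.5899, -0.3132, 0.0602]
tool_rot: [-0.001, 0.523, 0.852, -0.0]
wrist_force: [-0.0, -1.5, 1.2]
opening: 0.0499
grip_force: 0.0
```

```bash
python3 st.py
python3 - <<'E'
from h import *
crop("top",230,190,430,300,4,"t3"); crop("scene",190,160,460,340,2.9,"s3")
E
```

```text
6.3333 [ 0.5899 -0.3132  0.0602] 0.04991435537962358 0.0 [-0.018  -1.5143  1.2208] [-0.0383  0.0213  0.0096] [-0.5054  0.5827  1.5354  0.0001  1.026  -0.9754]
r 0.3195109244470674 ang 0.12249806354599496
```

View pics/t3.png

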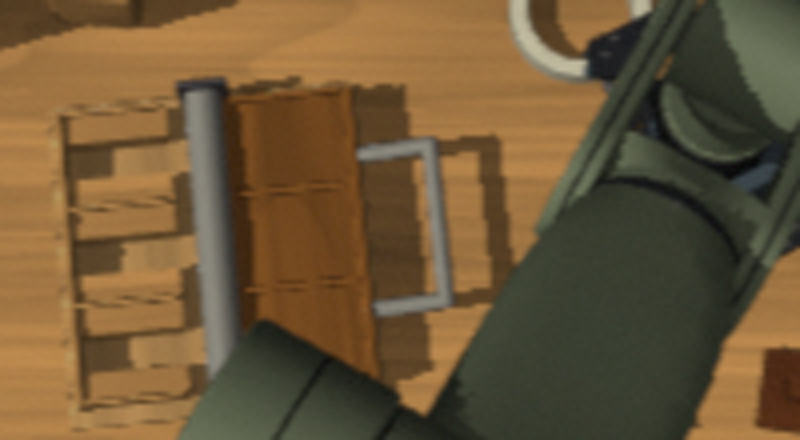

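View pics/s3.png

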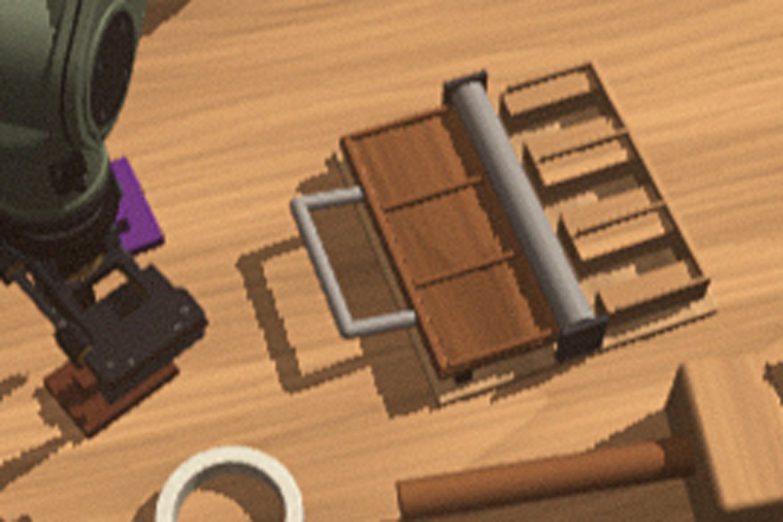

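Run:
```python
from h import *
T=lambda x,y:(230+x/4,190+y/4)
S=lambda x,y:(190+x/2.9,160+y/2.9)
u=np.array([.9957,.0924]);v=np.array([-.0924,.9957]);H=np.array([.544,.0025])
def loc(X): d=X[:2]-H;return np.array([d@u,d@v])
for nm,p in(("Td hi",[(252,192),(345,185)]),("Td lo",[(248,290),(365,282)]),("T outer",[(348,90),(378,372)])):
    print(nm,*[loc(w("top",*T(*q),.038)) for q in p])
for nm,p in(("Sd lo",[(385,211),(482,178)]),("Sd hi",[(415,287),(515,253)]),("S outer",[(343,140),(443,372)]),("Nest outer z.041",[(590,66),(708,282)])):
    print(nm,*[loc(w("scene",*S(*q),.038)) for q in p])
print("barrelT",loc(w("top",*T(205,88),.053)),"barrel S",loc(w("scene",*S(467,88),.053)),loc(w("scene",*S(585,325),.053)))
print("bar T",loc(w("top",*T(432,143),.04)),loc(w("top",*T(445,303),.04)))
print("bar S",loc(w("scene",*S(297,203),.04)),loc(w("scene",*S(348,330),.04)))
# ang
for f,pts,n in((T,[(432,143),(445,303)],"top"),(T,[(352,88),(380,372)],"top"),(S,[(343,140),(443,372)],"scene"),(S,[(590,66),(708,282)],"scene")):
    a,b=[w(n,*f(*q),.04) for q in pts];d=b-a;print(np.degrees(np.arctan2(d[1],d[0])))
```

```text
Td hi [ 0.035  -0.0285] [ 0.0346 -0.0934]
Td lo [-0.0337 -0.0206] [-0.0348 -0.1016]
T outer [ 0.1024 -0.101 ] [-0.0979 -0.1052]
Sd lo [-0.026  -0.0949] [-0.0291 -0.0173]
Sd hi [ 0.0408 -0.0958] [ 0.0385 -0.0179]
S outer [-0.0952 -0.104 ] [ 0.1103 -0.1004]
Nest outer z.041 [-0.097   0.0987] [0.1066 0.1041]
barrelT [ 0.1081 -0.0018] barrel S [-0.0994 -0.0032] [0.1158 0.0026]
bar T [ 0.0591 -0.1563] [-0.0543 -0.1553]
bar S [-0.0527 -0.1541] [ 0.0585 -0.1524]
-175.2354404496146
-173.94339306744573
6.317645648996118
6.819178621617987
```

The plate lies flat. Its dividers sit at about ±34 mm about the middle, and the empty pockets are at t3 (300,140), (305,240) and (310,335). The pocket centres work out at 56.5 mm from the hinge, and the hinge middle refines to (0.547, 0.003). Next I'll descend on front A.

Call:
carry_out(
  deltas=[
    {"delta_pos":[0.003,-0.003,0],"rot":[0,0,0]},
    {"delta_pos":[0,0,-0.015],"rot":[0,0,0]},
    {"delta_pos":[0,0,-0.015],"rot":[0,0,0]},
    {"delta_pos":[0,0,-0.01],"rot":[0,0,0]},
    {"delta_pos":[0,0,-0.005],"rot":[0,0,0]},
    {"delta_pos":[0,0,0],"rot":[0,0,0]},
    {"delta_pos":[0,0,0],"rot":[0,0,0]},
    {"delta_pos":[0,0,0],"rot":[0,0,0]},
  ],
)

```text
time_s: 7.1
tcp_pos: [0.5942, -0.317, 0.017]
tool_rot: [0.001, 0.523, 0.852, 0.0]
wrist_force: [0.2, -0.1, 0.6]
opening: 0.0503
grip_force: 0.0
```

Call:
carry_out(
  deltas=[
    {"delta_pos":[0,0,0],"rot":[0,0,0]},
    {"delta_pos":[0,0,0],"rot":[0,0,0]},
    {"delta_pos":[0,0,0],"rot":[0,0,0]},
    {"delta_pos":[0,0,0],"rot":[0,0,0]},
    {"delta_pos":[0,0,0],"rot":[0,0,0]},
    {"delta_pos":[0,0,0],"rot":[0,0,0]},
  ],
  grip=0,
)

```text
time_s: 7.6
tcp_pos: [0.5935, -0.3166, 0.016]
tool_rot: [0.0, 0.523, 0.852, 0.0]
wrist_force: [-0.0, 0.3, 0.4]
opening: 0.0156
grip_force: 30.0
```

```bash
python3 st.py
```

```text
7.6 [ 0.5935 -0.3166  0.016 ] 0.015571322737602868 29.999274015426636 [-0.0365  0.3246  0.3635] [-0.085   0.0327 -0.01  ] [-0.5072  0.6332  1.5665  0.0001  0.9418 -0.9772]
r 0.32084979224992155 ang -0.01606066924212101
```

Front A is gripped with a 15.6 mm opening. I'll carry it over the far (+x) pocket, centred at (0.620, -0.047).

Call:
carry_out(
  deltas=[
    {"delta_pos":[0,0,0.03],"rot":[0,0,0]},
    {"delta_pos":[0,0,0.035],"rot":[0,0,0]},
    {"delta_pos":[0,0,0.035],"rot":[0,0,0]},
    {"delta_pos":[0.003,0.034,0],"rot":[0,0,-0.0934]},
    {"delta_pos":[0.003,0.034,0],"rot":[0,0,-0.0934]},
    {"delta_pos":[0.003,0.034,0],"rot":[0,0,-0.0934]},
    {"delta_pos":[0.003,0.034,0],"rot":[0,0,-0.0934]},
    {"delta_pos":[0.003,0.034,0],"rot":[0,0,0]},
    {"delta_pos":[0.003,0.034,0],"rot":[0,0,0]},
    {"delta_pos":[0.004,0.033,0],"rot":[0,0,0]},
  ],
)

```text
time_s: 8.43
tcp_pos: [0.6151, -0.0778, 0.116]
tool_rot: [-0.0, 0.672, 0.74, -0.0]
wrist_force: [-0.3, -0.3, 0.4]
opening: 0.0159
grip_force: 30.0
```

Call:
carry_out(
  deltas=[
    {"delta_pos":[0.0046,0.0327,0],"rot":[0,0,0]},
    {"delta_pos":[0,0,0],"rot":[0,0,0]},
    {"delta_pos":[0,0,-0.02],"rot":[0,0,0]},
    {"delta_pos":[0,0,-0.02],"rot":[0,0,0]},
    {"delta_pos":[0,0,0],"rot":[0,0,0]},
    {"delta_pos":[0,0,0],"rot":[0,0,0]},
    {"delta_pos":[0,0,0],"rot":[0,0,0]},
  ],
)

```text
time_s: 9.02
tcp_pos: [0.6207, -0.0474, 0.0768]
tool_rot: [0.001, 0.672, 0.74, 0.0]
wrist_force: [0.3, -0.1, 0.5]
opening: 0.0155
grip_force: 30.0
```

```bash
python3 st.py
python3 - <<'E'
from h import *
crop("scene",290,160,440,310,4,"s4")
E
```

```text
9.0167 [ 0.6207 -0.0474  0.0768] 0.015529141401316787 29.99910056591034 [ 0.2903 -0.0998  0.4534] [-0.0873  0.0415 -0.0103] [-0.0947  0.502   1.6399 -0.0001  0.9984 -0.1906]
r 0.07842702899958957 ang 0.7877536886277721
```

View pics/s4.png

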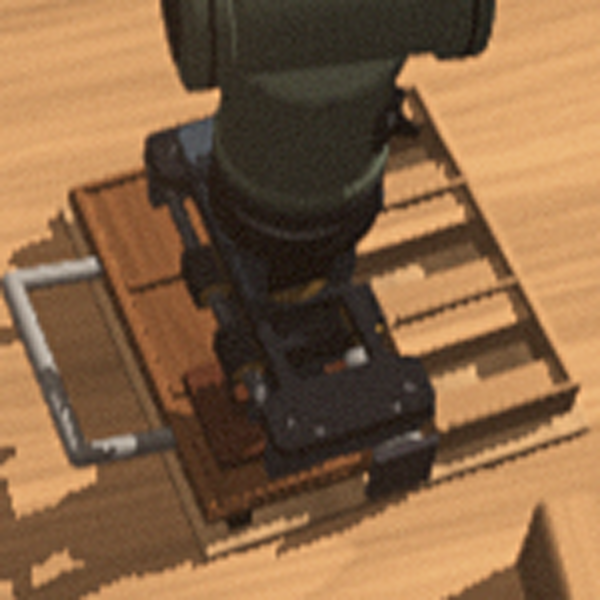

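Call:
carry_out(
  deltas=[
    {"delta_pos":[-0.0005,0,-0.01],"rot":[0,0,0]},
    {"delta_pos":[0,0,-0.008],"rot":[0,0,0]},
    {"delta_pos":[0,0,-0.004],"rot":[0,0,0]},
    {"delta_pos":[0,0,-0.003],"rot":[0,0,0]},
    {"delta_pos":[0,0,-0.002],"rot":[0,0,0]},
    {"delta_pos":[0,0,-0.002],"rot":[0,0,0]},
    {"delta_pos":[0,0,0],"rot":[0,0,0]},
    {"delta_pos":[0,0,0],"rot":[0,0,0]},
  ],
)

```text
time_s: 9.73
tcp_pos: [0.6193, -0.0468, 0.048]
tool_rot: [-0.0, 0.672, 0.74, -0.0]
wrist_force: [-2.8, 1.2, 5.9]
opening: 0.016
grip_force: 30.0
```

```bash
python3 st.py
```

```text
9.7333 [ 0.6193 -0.0468  0.048 ] 0.016042563977692676 30.00026822090149 [-2.7941  1.24    5.8504] [ 0.0133  0.6118 -0.0175] [-0.094   0.531   1.6726  0.      0.9383 -0.1905]
r 0.06078782424008534 ang 0.45655083321545287
```

Call:
carry_out(
  deltas=[
    {"delta_pos":[0,0,0],"rot":[0,0,0]},
    {"delta_pos":[0,0,0],"rot":[0,0,0]},
    {"delta_pos":[0,0,0],"rot":[0,0,0]},
    {"delta_pos":[0,0,0.005],"rot":[0,0,0]},
    {"delta_pos":[0,0,0.01],"rot":[0,0,0]},
    {"delta_pos":[0,0,0.025],"rot":[0,0,0]},
    {"delta_pos":[0,0,0.04],"rot":[0,0,0]},
  ],
  grip=0.045,
)

```text
time_s: 10.32
tcp_pos: [0.6172, -0.0467, 0.1249]
tool_rot: [-0.003, 0.672, 0.74, -0.002]
wrist_force: [0.4, 0.3, 0.4]
opening: 0.0451
grip_force: 0.0
```

Call:
carry_out(
  deltas=[
    {"delta_pos":[-0.017,-0.0374,0],"rot":[0,0,-0.0587]},
    {"delta_pos":[-0.017,-0.0374,0],"rot":[0,0,-0.0587]},
    {"delta_pos":[-0.017,-0.0374,0],"rot":[0,0,-0.0587]},
    {"delta_pos":[-0.017,-0.0374,0],"rot":[0,0,-0.0587]},
    {"delta_pos":[-0.017,-0.0374,0],"rot":[0,0,0]},
    {"delta_pos":[-0.017,-0.0374,0],"rot":[0,0,0]},
    {"delta_pos":[-0.017,-0.0374,0],"rot":[0,0,0]},
    {"delta_pos":[-0.017,-0.0374,0],"rot":[0,0,0]},
    {"delta_pos":[-0.017,-0.0374,0],"rot":[0,0,0]},
    {"delta_pos":[-0.017,-0.0374,0],"rot":[0,0,0]},
  ],
)

```text
time_s: 11.15
tcp_pos: [0.4487, -0.4229, 0.1282]
tool_rot: [0.001, 0.754, 0.656, 0.0]
wrist_force: [0.5, -0.1, -0.6]
opening: 0.0449
grip_force: 0.0
```

Call:
carry_out(
  deltas=[
    {"delta_pos":[0,0,0],"rot":[0,0,0]},
    {"delta_pos":[0,0,-0.035],"rot":[0,0,0]},
    {"delta_pos":[0,0,-0.035],"rot":[0,0,0]},
    {"delta_pos":[0,0,0],"rot":[0,0,0]},
    {"delta_pos":[0,0,0],"rot":[0,0,0]},
    {"delta_pos":[0,0,0],"rot":[0,0,0]},
  ],
)

```text
time_s: 11.65
tcp_pos: [0.4508, -0.4215, 0.0589]
tool_rot: [0.001, 0.754, 0.657, 0.0]
wrist_force: [0.0, 0.6, 0.7]
opening: 0.0452
grip_force: 0.0
```

```bash
python3 st.py
python3 - <<'E'
from h import *
a=camera("scene")[175:295,290:440,::-1];b=camera("top")[190:310,230:380,::-1]
f=lambda i:cv2.resize(i,None,fx=2.66,fy=2.66,interpolation=cv2.INTER_CUBIC)
cv2.imwrite("pics/c5.png",np.hstack([f(a),f(b)]))
for n in("scene","top"): cv2.imwrite(f"pics/{n}5.png",camera(n)[...,::-1])
from fit import *
for k in({"top":(280,200,330,255)},):pass
E
```

```text
11.65 [ 0.4508 -0.4215  0.0589] 0.045216487331080274 0.0 [0.032  0.5808 0.7315] [-0.0974  0.0646  0.0441] [-0.7704  0.5127  1.6741  0.0002  0.952  -0.6326]
r 0.4137482036855429 ang 0.0911240319208634
```

View pics/c5.png

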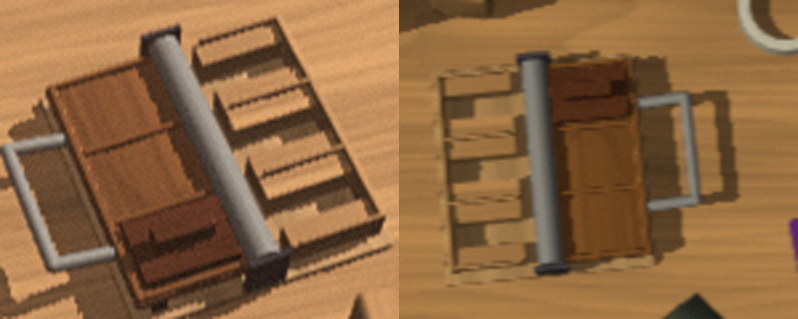

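Run:
```python
from fit import *
F={n:f"pics/{n}5.png" for n in("top","scene")}
im=cv2.imread(F["top"]);print(im[225,285:325,2]);im=cv2.imread(F["scene"]);print(im[272,330:385,2]);print(im[255:300,360,2])
rt=(287,210,320,240);rs=(332,245,384,286)
for th in(70,80,90,100):
    for k in({"top":rt},{"scene":rs}):
        x,f=fit(F,k,[.6193,-.0468,.096],z=.032,thr=th);d=x[:2]-[.547,.0028];u=np.array([.9954,.0958]);v=np.array([-.0958,.9954])
        print(th,list(k),x,f,"uv",d@u,d@v,np.degrees(x[2]))
```

```text
[59 66 79 79 77 78 78 78 78 80 80 78 77 78 78 76 80 78 78 74 69 63 59 54
 48 42 46 46 48 48 52 73 93 87 74 81 88 88 88 86]
[ 76  75  69  58  59  77  71  78  77  64  53  49  55  54  58  52  54  79
  84  79  98  97  95 101  99  96  98  94  95  93  94  90  96  94 102  95
  90  98  94  89  89  86  74  61  59  41  39  44  47  48  61  76  71  64
  68]
[ 99  95  94 101  96  99  97  76  53  47  46  48  55  67  89 102 101  94
  87  91  96  68  39  51  92 133 115  69  60  53  85 103  98  97 148 196
 207 171 105 136 158 119 104 168 204]
70 ['top'] [ 0.6308 -0.111   0.6662] -0.307882994546356 uv 0.07253264285076066 -0.1213317765183818 38.171372928522636
70 ['scene'] [ 0.6447 -0.0555  0.0252] -0.3415265979878306 uv 0.09164457540366189 -0.06739464733984883 1.443082526370955
80 ['top'] [ 0.6195 -0.0461  0.1067] -0.6388381439532335 uv 0.06749520329121748 -0.055665009079791876 6.116283876807179
80 ['scene'] [ 0.6387 -0.0535  0.2212] -0.39815449512259427 uv 0.08588944687159937 -0.06485927769470115 12.67665026806909
90 ['top'] [ 0.6198 -0.0459  0.0926] -0.8064191737199363 uv 0.06776447743871901 -0.055469559690866053 5.305716797297197
90 ['scene'] [ 0.6421 -0.035   0.0208] -0.47927499628584164 uv 0.09106975149555954 -0.04671347996869804 1.1931057363428959
100 ['top'] [ 0.62   -0.0457  0.0519] -0.7273344908281121 uv 0.06799929075312357 -0.05529781554713291 2.9732983124718038
100 ['scene'] [ 0.6191 -0.0367  0.0863] -0.6531363820315662 uv 0.06796290439540109 -0.04624742705488859 4.947269793992251
```

Front A is in the +x pocket. The top fit gives u = 0.068 and v = -0.055, square to the pocket, and contact came at the expected height. Now front B.

Call:
carry_out(
  deltas=[
    {"delta_pos":[-0.002,0.001,0],"rot":[0,0,0]},
    {"delta_pos":[0,0,-0.015],"rot":[0,0,0]},
    {"delta_pos":[0,0,-0.015],"rot":[0,0,0]},
    {"delta_pos":[0,0,-0.01],"rot":[0,0,0]},
    {"delta_pos":[0,0,-0.0035],"rot":[0,0,0]},
    {"delta_pos":[0,0,0],"rot":[0,0,0]},
    {"delta_pos":[0,0,0],"rot":[0,0,0]},
    {"delta_pos":[0,0,0],"rot":[0,0,0]},
  ],
)

```text
time_s: 12.52
tcp_pos: [0.448, -0.4203, 0.0141]
tool_rot: [0.001, 0.754, 0.657, 0.0]
wrist_force: [-0.0, -0.4, -0.0]
opening: 0.045
grip_force: 0.0
```

Call:
carry_out(
  deltas=[
    {"delta_pos":[0,0,0],"rot":[0,0,0]},
    {"delta_pos":[0,0,0],"rot":[0,0,0]},
    {"delta_pos":[0,0,0],"rot":[0,0,0]},
    {"delta_pos":[0,0,0],"rot":[0,0,0]},
    {"delta_pos":[0,0,0],"rot":[0,0,0]},
    {"delta_pos":[0,0,0],"rot":[0,0,0]},
  ],
  grip=0,
)

```text
time_s: 13.02
tcp_pos: [0.4477, -0.4199, 0.0136]
tool_rot: [0.0, 0.754, 0.657, 0.0]
wrist_force: [0.7, 0.5, 0.4]
opening: 0.0156
grip_force: 30.0
```

```bash
python3 st.py
```

```text
13.0167 [ 0.4477 -0.4199  0.0136] 0.015576545090410255 29.998446106910706 [0.6934 0.4929 0.403 ] [-0.1057  0.067   0.0204] [-0.7722  0.5612  1.7235  0.0001  0.8566 -0.6338]
r 0.410296843057214 ang -0.018601945262135766
```

Call:
carry_out(
  deltas=[
    {"delta_pos":[0,0,0.03],"rot":[0,0,0]},
    {"delta_pos":[0,0,0.035],"rot":[0,0,0]},
    {"delta_pos":[0,0,0.035],"rot":[0,0,0]},
    {"delta_pos":[0.004,0.04,0],"rot":[0,0,0.0585]},
    {"delta_pos":[0.004,0.04,0],"rot":[0,0,0.0585]},
    {"delta_pos":[0.004,0.04,0],"rot":[0,0,0.0585]},
    {"delta_pos":[0.004,0.04,0],"rot":[0,0,0.0585]},
    {"delta_pos":[0.004,0.04,0],"rot":[0,0,0]},
    {"delta_pos":[0.004,0.04,0],"rot":[0,0,0]},
    {"delta_pos":[0.004,0.04,0],"rot":[0,0,0]},
  ],
)

```text
time_s: 13.85
tcp_pos: [0.4753, -0.1381, 0.1136]
tool_rot: [0.0, 0.673, 0.74, 0.0]
wrist_force: [2.0, -0.3, 0.4]
opening: 0.0162
grip_force: 30.0
```

Call:
carry_out(
  deltas=[
    {"delta_pos":[0.004,0.04,0],"rot":[0,0,0]},
    {"delta_pos":[0.004,0.04,0],"rot":[0,0,0]},
    {"delta_pos":[0,0,0],"rot":[0,0,0]},
    {"delta_pos":[0,0,-0.02],"rot":[0,0,0]},
    {"delta_pos":[0,0,-0.02],"rot":[0,0,0]},
    {"delta_pos":[0,0,0],"rot":[0,0,0]},
    {"delta_pos":[0,0,0],"rot":[0,0,0]},
    {"delta_pos":[0,0,0],"rot":[0,0,0]},
  ],
)

```text
time_s: 14.52
tcp_pos: [0.4842, -0.0604, 0.0741]
tool_rot: [0.0, 0.673, 0.74, 0.0]
wrist_force: [0.3, -0.1, -0.5]
opening: 0.0161
grip_force: 30.0
```

```bash
python3 st.py
```

```text
14.5167 [ 0.4842 -0.0604  0.0741] 0.016088954606585635 29.998198449611664 [ 0.3227 -0.0757 -0.514 ] [-0.1081  0.0168 -0.0368] [-0.1476  0.3237  1.9592 -0.      0.8576 -0.2427]
r 0.07676747266945877 ang 0.7610497492808748
```

Position is good, so I'll lower 28.5 mm.

Call:
carry_out(
  deltas=[
    {"delta_pos":[0.0005,0.0005,-0.01],"rot":[0,0,0]},
    {"delta_pos":[0,0,-0.008],"rot":[0,0,0]},
    {"delta_pos":[0,0,-0.004],"rot":[0,0,0]},
    {"delta_pos":[0,0,-0.003],"rot":[0,0,0]},
    {"delta_pos":[0,0,-0.002],"rot":[0,0,0]},
    {"delta_pos":[0,0,-0.0015],"rot":[0,0,0]},
    {"delta_pos":[0,0,0],"rot":[0,0,0]},
    {"delta_pos":[0,0,0],"rot":[0,0,0]},
  ],
)

```text
time_s: 15.18
tcp_pos: [0.484, -0.0595, 0.0455]
tool_rot: [0.0, 0.673, 0.74, -0.0]
wrist_force: [-1.5, -0.4, 4.7]
opening: 0.0156
grip_force: 30.0
```

```bash
python3 st.py
```

```text
15.1833 [ 0.484  -0.0595  0.0455] 0.015596052764825244 29.99903529882431 [-1.5113 -0.4446  4.7134] [-0.0983  0.3577  0.0156] [-0.1458  0.3629  1.9921 -0.0001  0.7865 -0.2413]
r 0.059814775952897956 ang 0.41862755147537006
```

Call:
carry_out(
  deltas=[
    {"delta_pos":[0,0,0],"rot":[0,0,0]},
    {"delta_pos":[0,0,0],"rot":[0,0,0]},
    {"delta_pos":[0,0,0],"rot":[0,0,0]},
    {"delta_pos":[0,0,0.005],"rot":[0,0,0]},
    {"delta_pos":[0,0,0.01],"rot":[0,0,0]},
    {"delta_pos":[0,0,0.03],"rot":[0,0,0]},
    {"delta_pos":[0,0,0.04],"rot":[0,0,0]},
    {"delta_pos":[0,0,0.04],"rot":[0,0,0]},
    {"delta_pos":[0,0,0.03],"rot":[0,0,0]},
  ],
  grip=0.045,
)

```text
time_s: 15.93
tcp_pos: [0.4849, -0.0595, 0.2035]
tool_rot: [0.002, 0.673, 0.74, 0.001]
wrist_force: [0.6, 0.8, -0.6]
opening: 0.0448
grip_force: 0.0
```

Call:
carry_out(
  deltas=[
    {"delta_pos":[0.008,-0.022,0],"rot":[0,0,0.1122]},
    {"delta_pos":[0.008,-0.022,0],"rot":[0,0,0.1122]},
    {"delta_pos":[0.008,-0.022,0],"rot":[0,0,0.1122]},
    {"delta_pos":[0.008,-0.022,0],"rot":[0,0,0.1122]},
    {"delta_pos":[0.008,-0.022,0],"rot":[0,0,0.1122]},
    {"delta_pos":[0.008,-0.022,0],"rot":[0,0,0.1122]},
    {"delta_pos":[0.008,-0.022,0],"rot":[0,0,0.1122]},
    {"delta_pos":[0.008,-0.022,0],"rot":[0,0,0.1122]},
    {"delta_pos":[0.008,-0.022,0],"rot":[0,0,0.1122]},
    {"delta_pos":[0.005,-0.022,0],"rot":[0,0,0.1122]},
  ],
)

```text
time_s: 16.77
tcp_pos: [0.5617, -0.2805, 0.2]
tool_rot: [0.0, 0.173, 0.985, 0.0]
wrist_force: [0.5, 0.1, -0.6]
opening: 0.045
grip_force: 0.0
```

Call:
carry_out(
  deltas=[
    {"delta_pos":[0,0,0],"rot":[0,0,0.1122]},
    {"delta_pos":[0,0,0],"rot":[0,0,0.1122]},
    {"delta_pos":[0,0,0],"rot":[0,0,0.1122]},
    {"delta_pos":[0,0,0],"rot":[0,0,0.1122]},
    {"delta_pos":[0,0,0],"rot":[0,0,0]},
  ],
)

```text
time_s: 17.18
tcp_pos: [0.5611, -0.2795, 0.2]
tool_rot: [-0.0, -0.049, 0.999, 0.0]
wrist_force: [0.7, 0.8, 0.2]
opening: 0.0453
grip_force: 0.0
```

```bash
python3 st.py
python3 - <<'E'
from h import *
for n in("scene","top"): cv2.imwrite(f"pics/{n}6.png",camera(n)[...,::-1])
f=lambda i:cv2.resize(i,None,fx=3.3,fy=3.3,interpolation=cv2.INTER_CUBIC)
cv2.imwrite("pics/c6.png",np.hstack([f(cv2.imread("pics/scene6.png")[180:295,300:420]),f(cv2.imread("pics/top6.png")[195:310,235:355])]))
E
```

```text
17.1833 [ 0.5611 -0.2795  0.2   ] 0.04531904087774428 0.0 [0.7331 0.8016 0.165 ] [ 0.0156 -0.0021 -0.0264] [-0.4806  0.41    1.461   0.0001  1.2708 -2.1485]
r 0.3329630432426309 ang 0.5668968791539256
```

View pics/c6.png

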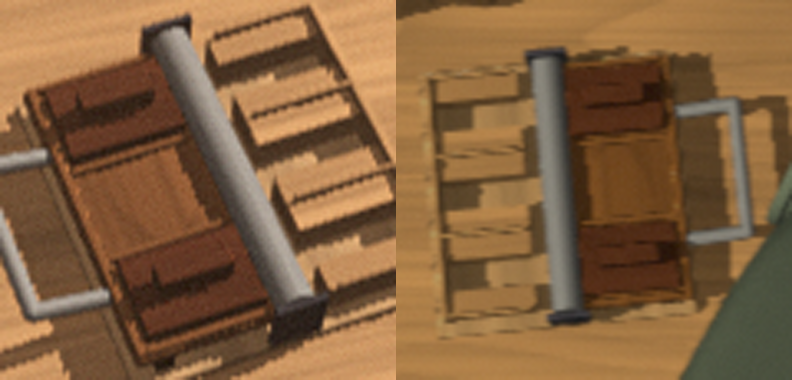

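Both fronts lie in the end pockets with pulls up: c6 scene (115,110) and (190,280), with the middle pocket empty. Next I'll regrip the bar.

Call:
carry_out(
  deltas=[
    {"delta_pos":[0,0.032,0],"rot":[0,0,0]},
    {"delta_pos":[0,0.032,0],"rot":[0,0,0]},
    {"delta_pos":[0,0.032,0],"rot":[0,0,0]},
    {"delta_pos":[0,0.032,0],"rot":[0,0,0]},
    {"delta_pos":[0,0,-0.03],"rot":[0,0,0]},
    {"delta_pos":[0,0,-0.04],"rot":[0,0,0]},
    {"delta_pos":[0,0,-0.04],"rot":[0,0,0]},
    {"delta_pos":[0,0,-0.03],"rot":[0,0,0]},
    {"delta_pos":[0,0,-0.02],"rot":[0,0,0]},
    {"delta_pos":[0,0,-0.015],"rot":[0,0,0]},
  ],
)

```text
time_s: 18.12
tcp_pos: [0.5598, -0.1508, 0.0225]
tool_rot: [-0.002, -0.047, 0.999, 0.001]
wrist_force: [-0.4, -1.0, 1.0]
opening: 0.045
grip_force: 0.0
```

Call:
carry_out(
  deltas=[
    {"delta_pos":[0,0,-0.004],"rot":[0,0,0]},
    {"delta_pos":[0,0,0],"rot":[0,0,0]},
    {"delta_pos":[0,0,0],"rot":[0,0,0]},
  ],
)

```text
time_s: 18.37
tcp_pos: [0.5618, -0.1516, 0.0218]
tool_rot: [0.001, -0.047, 0.999, -0.0]
wrist_force: [0.8, -0.5, -0.3]
opening: 0.0447
grip_force: 0.0
```

Call:
carry_out(
  deltas=[
    {"delta_pos":[0,0,0],"rot":[0,0,0]},
    {"delta_pos":[0,0,0],"rot":[0,0,0]},
    {"delta_pos":[0,0,0],"rot":[0,0,0]},
    {"delta_pos":[0,0,0],"rot":[0,0,0]},
    {"delta_pos":[0,0,0],"rot":[0,0,0]},
    {"delta_pos":[0,0,0],"rot":[0,0,0]},
  ],
  grip=0,
)

```text
time_s: 18.87
tcp_pos: [0.5613, -0.1516, 0.0214]
tool_rot: [0.0, -0.048, 0.999, -0.0]
wrist_force: [-1.3, 0.1, 1.6]
opening: 0.0114
grip_force: 30.0
```

```bash
python3 st.py; python3 arc.py .155 0 3.1416 40
```

```text
18.8667 [ 0.5613 -0.1516  0.0214] 0.011401755325531364 29.995716512203217 [-1.3493  0.0741  1.6078] [-0.037   0.0096  0.2358] [-0.2834  0.5115  1.7978 -0.0003  0.8317 -1.9502]
r 0.1535279739421581 ang 0.0009947891972072488
[-0.0, 0.0005, 0.0122]
[-0.0001, 0.0014, 0.0121]
[-0.0002, 0.0024, 0.0119]
[-0.0003, 0.0033, 0.0117]
[-0.0004, 0.0042, 0.0114]
[-0.0005, 0.0051, 0.0111]
[-0.0005, 0.0059, 0.0106]
[-0.0006, 0.0067, 0.0101]
[-0.0007, 0.0075, 0.0096]
[-0.0008, 0.0082, 0.0089]
[-0.0008, 0.0089, 0.0083]
[-0.0009, 0.0095, 0.0075]
[-0.0009, 0.0101, 0.0068]
[-0.001, 0.0106, 0.0059]
[-0.001, 0.011, 0.0051]
[-0.0011, 0.0114, 0.0042]
[-0.0011, 0.0117, 0.0033]
[-0.0011, 0.0119, 0.0024]
[-0.0011, 0.012, 0.0014]
[-0.0011, 0.0121, 0.0005]
[-0.0011, 0.0121, -0.0005]
[-0.0011, 0.012, -0.0014]
[-0.0011, 0.0119, -0.0024]
[-0.0011, 0.0117, -0.0033]
[-0.0011, 0.0114, -0.0042]
[-0.001, 0.011, -0.0051]
[-0.001, 0.0106, -0.0059]
[-0.0009, 0.0101, -0.0068]
[-0.0009, 0.0095, -0.0075]
[-0.0008, 0.0089, -0.0083]
[-0.0008, 0.0082, -0.0089]
[-0.0007, 0.0075, -0.0096]
[-0.0006, 0.0067, -0.0101]
[-0.0005, 0.0059, -0.0106]
[-0.0005, 0.0051, -0.0111]
[-0.0004, 0.0042, -0.0114]
[-0.0003, 0.0033, -0.0117]
[-0.0002, 0.0024, -0.0119]
[-0.0001, 0.0014, -0.0121]
[-0.0, 0.0005, -0.0122]
```

Call:
carry_out(
  deltas=[
    {"delta_pos":[0,0.0005,0.0122],"rot":[0,0,0]},
    {"delta_pos":[-0.0001,0.0014,0.0121],"rot":[0,0,0]},
    {"delta_pos":[-0.0002,0.0024,0.0119],"rot":[0,0,0]},
    {"delta_pos":[-0.0003,0.0033,0.0117],"rot":[0,0,0]},
    {"delta_pos":[-0.0004,0.0042,0.0114],"rot":[0,0,0]},
    {"delta_pos":[-0.0005,0.0051,0.0111],"rot":[0,0,0]},
    {"delta_pos":[-0.0005,0.0059,0.0106],"rot":[0,0,0]},
    {"delta_pos":[-0.0006,0.0067,0.0101],"rot":[0,0,0]},
    {"delta_pos":[-0.0007,0.0075,0.0096],"rot":[0,0,0]},
    {"delta_pos":[-0.0008,0.0082,0.0089],"rot":[0,0,0]},
  ],
)

```text
time_s: 19.7
tcp_pos: [0.5568, -0.1095, 0.132]
tool_rot: [-0.0, -0.049, 0.999, -0.004]
wrist_force: [-0.1, -12.0, 1.3]
opening: 0.011
grip_force: 30.0
```

```bash
python3 st.py
```

```text
19.7 [ 0.5568 -0.1095  0.132 ] 0.011048415936910588 29.973342418670654 [ -0.1118 -11.9788   1.3367] [-2.2357  0.2057  0.2029] [-0.2102  0.3705  1.7066 -0.0082  1.0626 -1.8746]
r 0.15697517728044522 ang 0.7836379651431477
```

Tracking well at 45°. I'll continue the swing.

Call:
carry_out(
  deltas=[
    {"delta_pos":[-0.0008,0.0089,0.0083],"rot":[0,0,0]},
    {"delta_pos":[-0.0009,0.0095,0.0075],"rot":[0,0,0]},
    {"delta_pos":[-0.0009,0.0101,0.0068],"rot":[0,0,0]},
    {"delta_pos":[-0.001,0.0106,0.0059],"rot":[0,0,0]},
    {"delta_pos":[-0.001,0.011,0.0051],"rot":[0,0,0]},
    {"delta_pos":[-0.0011,0.0114,0.0042],"rot":[0,0,0]},
    {"delta_pos":[-0.0011,0.0117,0.0033],"rot":[0,0,0]},
    {"delta_pos":[-0.0011,0.0119,0.0024],"rot":[0,0,0]},
    {"delta_pos":[-0.0011,0.012,0.0014],"rot":[0,0,0]},
    {"delta_pos":[-0.0011,0.0121,0.0005],"rot":[0,0,0]},
  ],
)

```text
time_s: 20.53
tcp_pos: [0.5454, 0.0009, 0.1793]
tool_rot: [-0.0, -0.048, 0.999, -0.003]
wrist_force: [-5.6, -7.4, 8.4]
opening: 0.0114
grip_force: 30.1
```

Call:
carry_out(
  deltas=[
    {"delta_pos":[-0.0011,0.0121,-0.0005],"rot":[0,0,0]},
    {"delta_pos":[-0.0011,0.012,-0.0014],"rot":[0,0,0]},
    {"delta_pos":[-0.0011,0.0119,-0.0024],"rot":[0,0,0]},
    {"delta_pos":[-0.0011,0.0117,-0.0033],"rot":[0,0,0]},
    {"delta_pos":[-0.0011,0.0114,-0.0042],"rot":[0,0,0]},
    {"delta_pos":[-0.001,0.011,-0.0051],"rot":[0,0,0]},
    {"delta_pos":[-0.001,0.0106,-0.0059],"rot":[0,0,0]},
    {"delta_pos":[-0.0009,0.0101,-0.0068],"rot":[0,0,0]},
    {"delta_pos":[-0.0009,0.0095,-0.0075],"rot":[0,0,0]},
    {"delta_pos":[-0.0008,0.0089,-0.0083],"rot":[0,0,0]},
  ],
)

```text
time_s: 21.37
tcp_pos: [0.5345, 0.1115, 0.1311]
tool_rot: [-0.002, -0.048, 0.999, -0.001]
wrist_force: [-4.2, -4.4, 3.3]
opening: 0.0116
grip_force: 30.0
```

```bash
python3 st.py
```

```text
21.3667 [0.5345 0.1115 0.1311] 0.011638532223752805 30.0166717171669 [-4.1513 -4.392   3.2981] [-1.0349  0.5881  0.2247] [ 0.1859  0.3432  1.7526 -0.0022  1.0502 -1.4807]
r 0.15618884995132917 ang 2.360703433999255
```

Call:
carry_out(
  deltas=[
    {"delta_pos":[-0.0008,0.0082,-0.0089],"rot":[0,0,0]},
    {"delta_pos":[-0.0007,0.0075,-0.0096],"rot":[0,0,0]},
    {"delta_pos":[-0.0006,0.0067,-0.0101],"rot":[0,0,0]},
    {"delta_pos":[-0.0005,0.0059,-0.0106],"rot":[0,0,0]},
    {"delta_pos":[-0.0005,0.0051,-0.0111],"rot":[0,0,0]},
    {"delta_pos":[-0.0004,0.0042,-0.0114],"rot":[0,0,0]},
    {"delta_pos":[-0.0003,0.0033,-0.0117],"rot":[0,0,0]},
  ],
)

```text
time_s: 21.95
tcp_pos: [0.531, 0.1524, 0.0574]
tool_rot: [-0.002, -0.049, 0.999, -0.001]
wrist_force: [-2.6, -4.7, 4.0]
opening: 0.0108
grip_force: 30.0
```

```bash
python3 st.py
```

```text
21.95 [0.531  0.1524 0.0574] 0.010826029073705763 30.01929134130478 [-2.5687 -4.741   4.0017] [-0.9018  0.4296  0.2526] [ 0.2595  0.4322  1.8277 -0.0016  0.8857 -1.4074]
r 0.1562511474342723 ang 2.9076063916131107
```

Call:
carry_out(
  deltas=[
    {"delta_pos":[-0.0002,0.0024,-0.0119],"rot":[0,0,0]},
    {"delta_pos":[-0.0001,0.0014,-0.0121],"rot":[0,0,0]},
    {"delta_pos":[0,0.0005,-0.0122],"rot":[0,0,0]},
    {"delta_pos":[0,0,0],"rot":[0,0,0]},
    {"delta_pos":[0,0,0],"rot":[0,0,0]},
  ],
)

```text
time_s: 22.37
tcp_pos: [0.5319, 0.1569, 0.022]
tool_rot: [-0.001, -0.048, 0.999, -0.001]
wrist_force: [-0.9, -5.0, 3.9]
opening: 0.011
grip_force: 30.0
```

```bash
python3 st.py
```

```text
22.3667 [0.5319 0.1569 0.022 ] 0.011024273614230638 30.02441704273224 [-0.8843 -4.9789  3.8747] [-0.4934  0.3289  0.3081] [ 0.2666  0.4788  1.8603 -0.0009  0.8042 -1.4002]
r 0.15638154247987227 ang 3.136630404597246
```

The plate reaches 3.137 rad, fully over. I'll give a small press and then swing it back.

```bash
python3 arc.py .155 3.1416 0 24
```

```text
[0.0001, -0.0013, 0.0202]
[0.0004, -0.0039, 0.0199]
[0.0006, -0.0065, 0.0192]
[0.0008, -0.0089, 0.0182]
[0.001, -0.0112, 0.0169]
[0.0012, -0.0133, 0.0152]
[0.0014, -0.0152, 0.0134]
[0.0016, -0.0168, 0.0113]
[0.0017, -0.0181, 0.009]
[0.0018, -0.0191, 0.0065]
[0.0018, -0.0198, 0.004]
[0.0019, -0.0201, 0.0013]
[0.0019, -0.0201, -0.0013]
[0.0018, -0.0198, -0.004]
[0.0018, -0.0191, -0.0065]
[0.0017, -0.0181, -0.009]
[0.0016, -0.0168, -0.0113]
[0.0014, -0.0152, -0.0134]
[0.0012, -0.0133, -0.0152]
[0.001, -0.0112, -0.0169]
[0.0008, -0.0089, -0.0182]
[0.0006, -0.0065, -0.0192]
[0.0004, -0.0039, -0.0199]
[0.0001, -0.0013, -0.0202]
```

Call:
carry_out(
  deltas=[
    {"delta_pos":[0,0,-0.002],"rot":[0,0,0]},
    {"delta_pos":[0,0,-0.001],"rot":[0,0,0]},
    {"delta_pos":[0,0,0],"rot":[0,0,0]},
    {"delta_pos":[0,0,0],"rot":[0,0,0]},
  ],
)

```text
time_s: 22.7
tcp_pos: [0.532, 0.1569, 0.0215]
tool_rot: [-0.0, -0.048, 0.999, -0.0]
wrist_force: [-6.0, -4.3, 21.1]
opening: 0.0111
grip_force: 30.0
```

Call:
carry_out(
  deltas=[
    {"delta_pos":[0.0001,-0.0013,0.0222],"rot":[0,0,0]},
    {"delta_pos":[0.0004,-0.0039,0.0199],"rot":[0,0,0]},
    {"delta_pos":[0.0006,-0.0065,0.0192],"rot":[0,0,0]},
    {"delta_pos":[0.0008,-0.0089,0.0182],"rot":[0,0,0]},
    {"delta_pos":[0.001,-0.0112,0.0169],"rot":[0,0,0]},
    {"delta_pos":[0.0012,-0.0133,0.0152],"rot":[0,0,0]},
    {"delta_pos":[0.0014,-0.0152,0.0134],"rot":[0,0,0]},
    {"delta_pos":[0.0016,-0.0168,0.0113],"rot":[0,0,0]},
  ],
)

```text
time_s: 23.37
tcp_pos: [0.5399, 0.0816, 0.1548]
tool_rot: [0.0, -0.048, 0.999, 0.002]
wrist_force: [4.4, 2.6, -7.8]
opening: 0.011
grip_force: 30.0
```

```bash
python3 st.py
```

```text
23.3667 [0.5399 0.0816 0.1548] 0.011046650428663922 29.9645733833313 [ 4.4189  2.5847 -7.7801] [ 0.7882 -0.5787  0.2195] [ 0.1267  0.3188  1.7235  0.0043  1.0984 -1.5415]
r 0.15603678492607012 ang 2.1141855614272798
```

Call:
carry_out(
  deltas=[
    {"delta_pos":[0.0017,-0.0181,0.009],"rot":[0,0,0]},
    {"delta_pos":[0.0018,-0.0191,0.0065],"rot":[0,0,0]},
    {"delta_pos":[0.0018,-0.0198,0.004],"rot":[0,0,0]},
    {"delta_pos":[0.0019,-0.0201,0.0013],"rot":[0,0,0]},
    {"delta_pos":[0.0019,-0.0201,-0.0013],"rot":[0,0,0]},
    {"delta_pos":[0.0018,-0.0198,-0.004],"rot":[0,0,0]},
    {"delta_pos":[0.0018,-0.0191,-0.0065],"rot":[0,0,0]},
    {"delta_pos":[0.0017,-0.0181,-0.009],"rot":[0,0,0]},
  ],
)

```text
time_s: 24.03
tcp_pos: [0.5558, -0.0729, 0.1566]
tool_rot: [0.003, -0.048, 0.999, 0.002]
wrist_force: [2.7, 3.9, 4.8]
opening: 0.0113
grip_force: 30.0
```

Call:
carry_out(
  deltas=[
    {"delta_pos":[0.0016,-0.0168,-0.0113],"rot":[0,0,0]},
    {"delta_pos":[0.0014,-0.0152,-0.0134],"rot":[0,0,0]},
    {"delta_pos":[0.0012,-0.0133,-0.0152],"rot":[0,0,0]},
    {"delta_pos":[0.001,-0.0112,-0.0169],"rot":[0,0,0]},
    {"delta_pos":[0.0008,-0.0089,-0.0182],"rot":[0,0,0]},
    {"delta_pos":[0.0006,-0.0065,-0.0192],"rot":[0,0,0]},
    {"delta_pos":[0.0004,-0.0039,-0.0199],"rot":[0,0,0]},
    {"delta_pos":[0.0001,-0.0013,-0.0202],"rot":[0,0,0]},
    {"delta_pos":[0,0,0],"rot":[0,0,0]},
    {"delta_pos":[0,0,0],"rot":[0,0,0]},
  ],
)

```text
time_s: 24.87
tcp_pos: [0.5632, -0.1514, 0.0196]
tool_rot: [0.002, -0.048, 0.999, -0.0]
wrist_force: [5.4, -2.0, -6.6]
opening: 0.0111
grip_force: 30.1
```

```bash
python3 st.py
```

```text
24.8667 [ 0.5632 -0.1514  0.0196] 0.011143852481390984 30.09623497724533 [ 5.3718 -1.9799 -6.6467] [-0.4299 -0.7406  0.3394] [-0.2824  0.5148  1.7973  0.0001  0.8262 -1.9495]
r 0.15351296584728863 ang -0.010736560267144393
```

The plate is back at 0. I'll release it, lift, and look with the arm clear.

Call:
carry_out(
  deltas=[
    {"delta_pos":[0,0,0],"rot":[0,0,0]},
    {"delta_pos":[0,0,0],"rot":[0,0,0]},
    {"delta_pos":[0,0,0],"rot":[0,0,0]},
    {"delta_pos":[0,0,0.02],"rot":[0,0,0]},
    {"delta_pos":[0,0,0.04],"rot":[0,0,0]},
    {"delta_pos":[0,0,0.04],"rot":[0,0,0]},
    {"delta_pos":[0,0,0.04],"rot":[0,0,0]},
    {"delta_pos":[0,0,0.04],"rot":[0,0,0]},
    {"delta_pos":[0,0,0.04],"rot":[0,0,0]},
  ],
  grip=0.05,
)

```text
time_s: 25.62
tcp_pos: [0.5604, -0.1504, 0.2425]
tool_rot: [-0.0, -0.048, 0.999, 0.0]
wrist_force: [0.9, -0.4, 0.5]
opening: 0.0504
grip_force: 0.0
```

Call:
carry_out(
  deltas=[
    {"delta_pos":[-0.0163,0.0305,0],"rot":[0,0,-0.117]},
    {"delta_pos":[-0.0163,0.0305,0],"rot":[0,0,-0.117]},
    {"delta_pos":[-0.0163,0.0305,0],"rot":[0,0,-0.117]},
    {"delta_pos":[-0.0163,0.0305,0],"rot":[0,0,-0.117]},
    {"delta_pos":[-0.0163,0.0305,0],"rot":[0,0,-0.117]},
    {"delta_pos":[-0.0163,0.0305,0],"rot":[0,0,-0.117]},
    {"delta_pos":[-0.0163,0.0305,0],"rot":[0,0,-0.117]},
    {"delta_pos":[-0.0163,0.0305,0],"rot":[0,0,-0.117]},
    {"delta_pos":[-0.0163,0.0305,0],"rot":[0,0,-0.117]},
    {"delta_pos":[-0.0163,0.0305,0],"rot":[0,0,-0.117]},
  ],
)

```text
time_s: 26.45
tcp_pos: [0.3995, 0.1503, 0.2404]
tool_rot: [-0.0, 0.506, 0.863, 0.0]
wrist_force: [0.0, 0.6, -0.1]
opening: 0.0502
grip_force: 0.0
```

Call:
carry_out(
  deltas=[
    {"delta_pos":[0,0,0],"rot":[0,0,-0.117]},
    {"delta_pos":[0,0,0],"rot":[0,0,-0.117]},
    {"delta_pos":[0,0,0],"rot":[0,0,-0.117]},
    {"delta_pos":[0,0,0],"rot":[0,0,-0.117]},
    {"delta_pos":[0,0,0],"rot":[0,0,-0.117]},
    {"delta_pos":[0,0,0],"rot":[0,0,-0.117]},
  ],
)

```text
time_s: 26.95
tcp_pos: [0.4005, 0.1491, 0.2403]
tool_rot: [-0.0, 0.772, 0.636, -0.0]
wrist_force: [-0.2, -0.1, -0.2]
opening: 0.0502
grip_force: 0.0
```

```bash
python3 st.py
python3 - <<'E'
from h import *
for n in("scene","top"): cv2.imwrite(f"pics/{n}7.png",camera(n)[...,::-1])
f=lambda i:cv2.resize(i,(0,0),fx=3.2,fy=3.2,interpolation=cv2.INTER_CUBIC)
a=f(cv2.imread("pics/scene7.png")[150:290,320:570]);b=f(cv2.imread("pics/top7.png")[195:305,120:330])
W=max(a.shape[1],b.shape[1]);b=cv2.copyMakeBorder(b,0,0,0,800-b.shape[1],cv2.BORDER_CONSTANT)
c=np.vstack([a,b]);print(c.shape);cv2.imwrite("pics/c7.png",c[:,:800]) if c.shape[0]<=600 else (cv2.imwrite("pics/c7a.png",a),cv2.imwrite("pics/c7b.png",b))
E
```

```text
26.95 [0.4005 0.1491 0.2403] 0.050185544831968285 0.0 [-0.2417 -0.1225 -0.2466] [-0.0669  0.0294  0.0103] [0.3292 0.0664 1.8238 0.0004 1.2516 0.5208]
r 0.2717155607549474 ang 2.203810750171704
(800, 800, 3)
```

View pics/c7a.png

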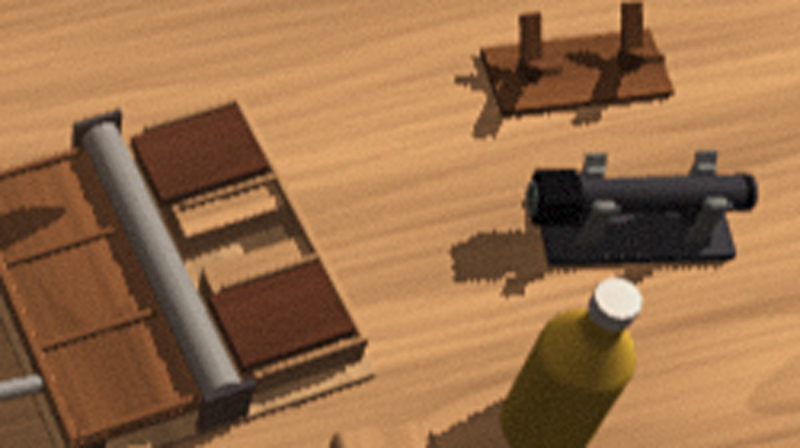

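View pics/c7b.png

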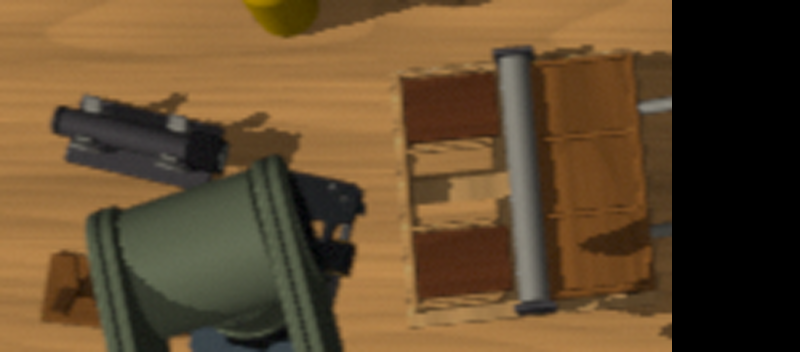

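Both fronts lie face-down and level in the nest: c7a (200,150) and (285,312). The plate is empty and flat. The torch is still in its clips, with the lens at c7a (530,198), tail at (757,192), and clips at columns 603 and 708. Now I'll fit the torch and cradle poses with models.

```bash
cat > fit2.py <<'E'
from fit import *
def sil2(n,p,boxes,roi,f=4):
    x0,y0,x1,y1=roi;c,s=np.cos(p[2]),np.sin(p[2]);R=np.array([[c,-s,0],[s,c,0],[0,0,1]])
    m=np.zeros(((y1-y0)*f,(x1-x0)*f),np.uint8)
    for b in boxes:
        q=np.array([px(n,R@X+[p[0],p[1],0]) for X in b]);q=((q-[x0,y0]+.5)*f*16).astype(np.int32)
        cv2.fillConvexPoly(m,cv2.convexHull(q),1,shift=4)
    return m
def cyl(x0,x1,r,z): return np.array([(x,r*np.cos(a),z+r*np.sin(a)) for x in(x0,x1) for a in np.linspace(0,6.283,16)])
def bx(x0,x1,y0,y1,z0,z1): return np.array([(x,y,z) for x in(x0,x1) for y in(y0,y1) for z in(z0,z1)])
def clipm(o): return [bx(-.065,.065,-.03,.03,0,.01),cyl(o-.07,o+.05,.013,.042),bx(o+.05,o+.08,-.015,.015,.027,.057)]
cradm=lambda _=0:[bx(-.065,.065,-.03,.03,0,.008)]+[bx(s-.007,s+.007,a,b,0,.05) for s in(-.038,.038) for a,b in((-.022,-.014),(.014,.022))]
def run(files,rois,model,p0,thr):
    M={}
    for n,r in rois.items():
        im=cv2.resize(cv2.imread(files[n])[r[1]:r[3],r[0]:r[2]],None,fx=4,fy=4,interpolation=cv2.INTER_LINEAR).astype(int)
        M[n]=thr(im).astype(np.uint8)
    def cost(p):
        v=0
        for n,r in rois.items():
            s=sil2(n,p,model(p[3] if len(p)>3 else 0),r);v-=(s&M[n]).sum()/(s|M[n]).sum()
        return v
    d=np.diag([.008,.008,.1,.008][:len(p0)])
    r=min((minimize(cost,p0,method="Nelder-Mead",options=dict(initial_simplex=np.vstack([p0,np.array(p0)+k*d]),maxiter=250)) for k in(1,-1)),key=lambda r:r.fun)
    return r.x,r.fun,M
E
python3 - <<'E'
from fit2 import *
F={"top":"pics/top0.png","scene":"pics/scene0.png"}
im=cv2.imread(F["top"]);print(im[285,130:190:3],"\n",im[245,130:200:4])
for t in(95,):
  rt=(130,265,190,305);rs=(462,142,540,190)
  for k in({"top":rt},{"scene":rs},{"top":rt,"scene":rs}):
    x,f,M=run(F,k,cradm,[.448,.354,-1.65],lambda i:i[...,2]<(160 if 'x' else 0)) ;print("cradle",list(k),x,f)
  rt=(130,220,200,260);rs=(480,192,562,238)
  for k in({"top":rt},{"scene":rs},{"top":rt,"scene":rs}):
    x,f,M=run(F,k,clipm,[.58,.338,-1.78,0.],lambda i:(i[...,2]-i[...,0]<22)&(i[...,2]<130)) ;print("torch",list(k),x,f)
E
```

```text
[[ 67 119 162]
 [ 59 106 148]
 [ 27  61  96]
 [ 16  44  72]
 [ 15  38  65]
 [ 15  26  43]
 [ 11  31  53]
 [ 15  35  59]
 [ 29  60  98]
 [ 26  64 100]
 [ 27  62 100]
 [ 24  60  99]
 [ 28  64 104]
 [ 26  65 104]
 [ 14  34  57]
 [ 17  36  56]
 [ 16  37  60]
 [ 28  49  72]
 [ 63 110 153]
 [ 64 115 159]] 
 [[ 64 112 155]
 [ 65 112 156]
 [ 64 112 155]
 [ 51  58  69]
 [ 54  54  56]
 [ 55  52  57]
 [ 54  53  58]
 [ 54  51  55]
 [ 53  53  56]
 [ 55  55  59]
 [ 60  64  67]
 [ 54  57  62]
 [ 22  23  22]
 [ 18  17  18]
 [ 16  16  14]
 [ 36  50  60]
 [ 32  57  79]
 [ 30  56  77]]
cradle ['top'] [ 0.4431  0.354  -1.6245] -0.6277848623509114
cradle ['scene'] [ 0.4476  0.3526 -1.6749] -0.8729945467478069
cradle ['top', 'scene'] [ 0.4474  0.3527 -1.6797] -1.4982368146465705
torch ['top'] [ 0.58    0.341  -1.798  -0.0023] -0.908178794881912
torch ['scene'] [ 0.5775  0.3395 -1.7758 -0.0033] -0.8758647318124779
torch ['top', 'scene'] [ 0.5791  0.3401 -1.7746 -0.003 ] -1.7752617560561204
```

Run:
```python
from fit2 import *
F={"top":"pics/top0.png","scene":"pics/scene0.png"}
for t in(115,125,135):
  rt=(130,270,186,305);rs=(462,148,540,190)
  for k in({"top":rt},{"scene":rs},{"top":rt,"scene":rs}):
    x,f,M=run(F,k,cradm,[.448,.354,-1.65],lambda i:i[...,2]<t) ;print("cradle",t,list(k),x,f)
```

```text
cradle 115 ['top'] [ 0.4474  0.3527 -1.6699] -0.9151733048705128
cradle 115 ['scene'] [ 0.4473  0.351  -1.6867] -0.546474689549899
cradle 115 ['top', 'scene'] [ 0.4473  0.3518 -1.6718] -1.4580629799995948
cradle 125 ['top'] [ 0.4465  0.3525 -1.6701] -0.9072648872878118
cradle 125 ['scene'] [ 0.4469  0.3512 -1.681 ] -0.6763648251062438
cradle 125 ['top', 'scene'] [ 0.4465  0.3518 -1.6736] -1.5810464837736125
cradle 135 ['top'] [ 0.4463  0.3529 -1.6629] -0.8843587842846553
cradle 135 ['scene'] [ 0.4475  0.3519 -1.6752] -0.8170312563179815
cradle 135 ['top', 'scene'] [ 0.4464  0.352  -1.6749] -1.697052247661639
```

Call:
carry_out(
  deltas=[
    {"delta_pos":[0.0178,0.019,0],"rot":[0,0,0]},
    {"delta_pos":[0.0178,0.019,0],"rot":[0,0,0]},
    {"delta_pos":[0.0178,0.019,0],"rot":[0,0,0]},
    {"delta_pos":[0.0178,0.019,0],"rot":[0,0,0]},
    {"delta_pos":[0.0178,0.019,0],"rot":[0,0,0]},
    {"delta_pos":[0.0178,0.019,0],"rot":[0,0,0]},
    {"delta_pos":[0.0178,0.019,0],"rot":[0,0,0]},
    {"delta_pos":[0.0178,0.019,0],"rot":[0,0,0]},
    {"delta_pos":[0.0178,0.019,0],"rot":[0,0,0]},
    {"delta_pos":[0.0178,0.019,0],"rot":[0,0,0]},
  ],
)

```text
time_s: 27.88
tcp_pos: [0.5795, 0.3399, 0.24]
tool_rot: [-0.0, 0.769, 0.64, -0.0]
wrist_force: [0.1, 1.0, -0.5]
opening: 0.05
grip_force: 0.0
```

Call:
carry_out(
  deltas=[
    {"delta_pos":[0,0,-0.04],"rot":[0,0,0]},
    {"delta_pos":[0,0,-0.04],"rot":[0,0,0]},
    {"delta_pos":[0,0,-0.04],"rot":[0,0,0]},
    {"delta_pos":[0,0,-0.02],"rot":[0,0,0]},
    {"delta_pos":[0,0,0],"rot":[0,0,0]},
    {"delta_pos":[0,0,0],"rot":[0,0,0]},
    {"delta_pos":[0,0,0],"rot":[0,0,0]},
  ],
)

```text
time_s: 28.47
tcp_pos: [0.5804, 0.3397, 0.1022]
tool_rot: [0.0, 0.769, 0.639, 0.002]
wrist_force: [0.7, 0.2, 0.8]
opening: 0.0499
grip_force: 0.0
```

Call:
carry_out(
  deltas=[
    {"delta_pos":[-0.0015,0.0005,-0.02],"rot":[0,0,-0.02]},
    {"delta_pos":[0,0,-0.02],"rot":[0,0,0]},
    {"delta_pos":[0,0,-0.02],"rot":[0,0,0]},
    {"delta_pos":[0,0,-0.012],"rot":[0,0,0]},
    {"delta_pos":[0,0,-0.007],"rot":[0,0,0]},
    {"delta_pos":[0,0,0],"rot":[0,0,0]},
    {"delta_pos":[0,0,0],"rot":[0,0,0]},
  ],
)

```text
time_s: 29.05
tcp_pos: [0.5786, 0.34, 0.0223]
tool_rot: [0.0, 0.776, 0.631, 0.001]
wrist_force: [0.4, 0.8, 0.6]
opening: 0.0501
grip_force: 0.0
```

Call:
carry_out(
  deltas=[
    {"delta_pos":[0,0,0],"rot":[0,0,0]},
    {"delta_pos":[0,0,0],"rot":[0,0,0]},
    {"delta_pos":[0,0,0],"rot":[0,0,0]},
    {"delta_pos":[0,0,0],"rot":[0,0,0]},
    {"delta_pos":[0,0,0],"rot":[0,0,0]},
    {"delta_pos":[0,0,0],"rot":[0,0,0]},
  ],
  grip=0,
)

```text
time_s: 29.55
tcp_pos: [0.5785, 0.3397, 0.0217]
tool_rot: [0.0, 0.776, 0.631, 0.001]
wrist_force: [1.1, -0.5, 3.7]
opening: 0.0255
grip_force: 30.0
```

```bash
python3 st.py
```

```text
29.55 [0.5785 0.3397 0.0217] 0.025467987462861108 29.996362924575806 [ 1.1313 -0.4789  3.6904] [-0.1993 -0.14   -0.0311] [ 0.514   0.6239  1.5682 -0.0005  0.9475  0.7203]
r 0.3340580879118627 ang 3.140067118355105
```

Call:
carry_out(
  deltas=[
    {"delta_pos":[0,0,0.006],"rot":[0,0,0]},
    {"delta_pos":[0,0,0.006],"rot":[0,0,0]},
    {"delta_pos":[0,0,0.006],"rot":[0,0,0]},
    {"delta_pos":[0,0,0.006],"rot":[0,0,0]},
    {"delta_pos":[0,0,0.008],"rot":[0,0,0]},
    {"delta_pos":[0,0,0.01],"rot":[0,0,0]},
    {"delta_pos":[0,0,0.015],"rot":[0,0,0]},
    {"delta_pos":[0,0,0.02],"rot":[0,0,0]},
    {"delta_pos":[0,0,0.013],"rot":[0,0,0]},
    {"delta_pos":[0,0,0],"rot":[0,0,0]},
  ],
)

```text
time_s: 30.38
tcp_pos: [0.5791, 0.3408, 0.1155]
tool_rot: [0.0, 0.776, 0.631, 0.003]
wrist_force: [1.1, -0.1, -0.9]
opening: 0.025
grip_force: 30.0
```

```bash
python3 st.py
python3 - <<'E'
from fit2 import *
for n in("scene","top"): cv2.imwrite(f"pics/{n}8.png",camera(n)[...,::-1])
a=cv2.resize(cv2.imread("pics/scene8.png")[120:270,420:600],None,fx=2.2,fy=2.2);b=cv2.resize(cv2.imread("pics/top8.png")[190:340,110:290],None,fx=2.2,fy=2.2)
cv2.imwrite("pics/c8.png",np.hstack([a,b]))
E
```

```text
30.3833 [0.5791 0.3408 0.1155] 0.025036956238270548 29.995281994342804 [ 1.1128 -0.138  -0.854 ] [-0.0711  0.044  -0.0353] [0.5146 0.5352 1.4697 0.0004 1.1297 0.7202]
r 0.34814096210950163 ang 2.867421370497496
```

View pics/c8.png

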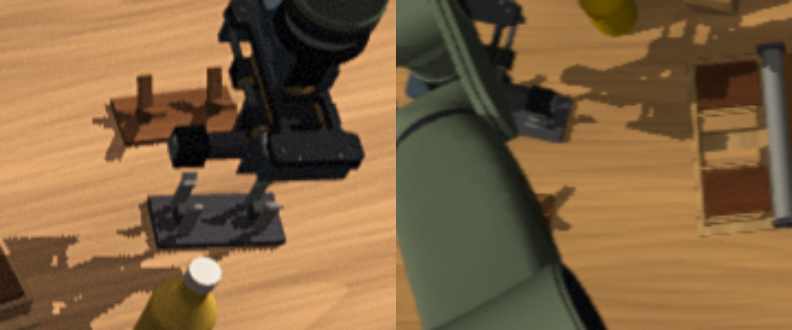

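Run:
```python
from h import *
im=cv2.imread("pics/scene8.png")
d=np.array([-.203,-.979,0]);g=np.array([.5791,.3408,.1343])
for o in(.072,.077,.080,.085):print(o,px("scene",g+d*o),px("top",g+d*o))
print("boundary body/head",px("scene",g+d*.047),px("scene",g+d*.050))
print(im[185:191,488:520,2])
```

```text
0.072 [501.1269 186.6715] [179.284  235.7376]
0.077 [498.6981 186.7495] [181.1382 236.1365]
0.08 [497.2404 186.7963] [182.2509 236.3758]
0.085 [494.8105 186.8743] [184.1056 236.7749]
boundary body/head [513.2617 186.2819] [511.8064 186.3286]
[[ 94  96 171 124 182 195 202 197  73  36  36  48  42  10  19   4  13   1
    2   8  14  10  12   7   3   3  15  22  30  32  29  26]
 [193 195 232 203 231 231 237 238  98  30  36  36  44  14   5  11   5  11
   19  14   4  17   2  13  10  16   2  17  17  25  23  24]
 [234 228 230 228 224 227 224 229 114  43  37  36  35  17   6  10  15   8
    3   7   3  16  10  14   8   4  12   8  23  21  22  21]
 [226 224 221 221 216 217 220 220 122  47  36  46  29  13   6  10   1   5
    6   6   9   8   8   5  10   0   2   2  22  23  17  17]
 [217 213 215 211 213 212 212 215 160  54  39  41  23   5  14   9   7   7
   18   2   0   0   7   0  13   2   5  19  12  24  20  18]
 [208 207 211 210 209 210 214 215 184  78  39  41   3   6   5   7   1   9
    0   3  16   2   7   6   1   1   3  14  22  10  12  12]]
```

The torch is free of the clips and level in the fingers, with the lens at c8 (172,148) and about 77 mm ahead of the grip as planned. I'll carry it over the cradle.

Call:
carry_out(
  deltas=[
    {"delta_pos":[-0.02,0.001,0],"rot":[0,0,0.0256]},
    {"delta_pos":[-0.035,0.002,0],"rot":[0,0,0.0256]},
    {"delta_pos":[-0.035,0.002,0],"rot":[0,0,0.0256]},
    {"delta_pos":[-0.0276,0.002,0],"rot":[0,0,0.0256]},
    {"delta_pos":[-0.015,0.0012,0],"rot":[0,0,0]},
    {"delta_pos":[0,0,-0.02],"rot":[0,0,0]},
    {"delta_pos":[0,0,-0.02],"rot":[0,0,0]},
    {"delta_pos":[0,0,0],"rot":[0,0,0]},
    {"delta_pos":[0,0,0],"rot":[0,0,0]},
    {"delta_pos":[0,0,0],"rot":[0,0,0]},
  ],
)

```text
time_s: 31.32
tcp_pos: [0.4454, 0.3479, 0.0712]
tool_rot: [-0.0, 0.743, 0.669, -0.0]
wrist_force: [0.7, -0.7, -1.5]
opening: 0.0251
grip_force: 30.0
```

```bash
python3 st.py
```

```text
31.3167 [0.4454 0.3479 0.0712] 0.02512354389866329 29.995234608650208 [ 0.7074 -0.6739 -1.5357] [-0.0752  0.0681  0.0068] [0.6427 0.4309 1.7859 0.     0.9248 0.7465]
r 0.3579874739578982 ang 3.0015190906132023
```

Call:
carry_out(
  deltas=[
    {"delta_pos":[0.001,0.001,-0.012],"rot":[0,0,0]},
    {"delta_pos":[0,0,-0.012],"rot":[0,0,0]},
    {"delta_pos":[0,0,-0.01],"rot":[0,0,0]},
    {"delta_pos":[0,0,-0.007],"rot":[0,0,0]},
    {"delta_pos":[0,0,-0.004],"rot":[0,0,0]},
    {"delta_pos":[0,0,-0.003],"rot":[0,0,0]},
    {"delta_pos":[0,0,-0.001],"rot":[0,0,0]},
    {"delta_pos":[0,0,0],"rot":[0,0,0]},
    {"delta_pos":[0,0,0],"rot":[0,0,0]},
  ],
)

```text
time_s: 32.07
tcp_pos: [0.446, 0.3488, 0.0228]
tool_rot: [-0.0, 0.743, 0.669, 0.0]
wrist_force: [-3.4, -0.6, 3.8]
opening: 0.0251
grip_force: 30.0
```

```bash
python3 st.py
```

```text
32.0667 [0.446  0.3488 0.0228] 0.025118001877260782 29.99621272087097 [-3.3774 -0.6197  3.7689] [-0.1748  0.4518  0.0629] [0.6432 0.4912 1.8332 0.0003 0.8171 0.7468]
r 0.3553366820730209 ang 3.137173991041541
```

Call:
carry_out(
  deltas=[
    {"delta_pos":[-0.001,0,-0.0005],"rot":[0,0,0]},
    {"delta_pos":[0,0,0],"rot":[0,0,0]},
    {"delta_pos":[0,0,0],"rot":[0,0,0]},
  ],
)

```text
time_s: 32.32
tcp_pos: [0.4453, 0.3491, 0.0221]
tool_rot: [-0.0, 0.743, 0.67, 0.001]
wrist_force: [-1.5, -0.4, 5.4]
opening: 0.0258
grip_force: 30.0
```

Call:
carry_out(
  deltas=[
    {"delta_pos":[0,0,0],"rot":[0,0,0]},
    {"delta_pos":[0,0,0],"rot":[0,0,0]},
    {"delta_pos":[0,0,0],"rot":[0,0,0]},
    {"delta_pos":[0,0,0],"rot":[0,0,0]},
    {"delta_pos":[0,0,0.015],"rot":[0,0,0]},
    {"delta_pos":[0,0,0.03],"rot":[0,0,0]},
    {"delta_pos":[0,0,0.04],"rot":[0,0,0]},
    {"delta_pos":[0,0,0.04],"rot":[0,0,0]},
    {"delta_pos":[0,0,0.04],"rot":[0,0,0]},
    {"delta_pos":[0,0,0.04],"rot":[0,0,0]},
  ],
  grip=0.05,
)

```text
time_s: 33.15
tcp_pos: [0.4449, 0.3485, 0.2283]
tool_rot: [0.0, 0.743, 0.67, 0.0]
wrist_force: [0.5, 0.7, -0.1]
opening: 0.05
grip_force: 0.0
```

Call:
carry_out(
  deltas=[
    {"delta_pos":[-0.02,-0.035,0.01],"rot":[0,0,0]},
    {"delta_pos":[-0.02,-0.035,0.01],"rot":[0,0,0]},
    {"delta_pos":[0.0,-0.04,0],"rot":[0,0,0]},
    {"delta_pos":[0.0,-0.04,0],"rot":[0,0,0]},
    {"delta_pos":[0.0,-0.04,0],"rot":[0,0,0]},
    {"delta_pos":[0,-0.04,0],"rot":[0,0,0]},
    {"delta_pos":[0,-0.04,0],"rot":[0,0,0]},
    {"delta_pos":[0,-0.04,0],"rot":[0,0,0]},
    {"delta_pos":[0,-0.04,0],"rot":[0,0,0]},
    {"delta_pos":[0,0,0],"rot":[0,0,0]},
  ],
)

```text
time_s: 33.98
tcp_pos: [0.4048, -0.0073, 0.2465]
tool_rot: [0.002, 0.745, 0.667, -0.001]
wrist_force: [0.0, 0.8, -0.4]
opening: 0.0502
grip_force: 0.0
```

```bash
python3 st.py
python3 - <<'E'
from h import *
for n in("scene","top"): cv2.imwrite(f"pics/{n}9.png",camera(n)[...,::-1])
a=cv2.resize(cv2.imread("pics/scene9.png")[140:300,290:570],None,fx=2.1,fy=2.1);b=cv2.resize(cv2.imread("pics/top9.png")[190:310,120:400],None,fx=2.1,fy=2.1)
cv2.imwrite("pics/c9.png",np.vstack([a,b]))
im=cv2.imread("pics/top9.png")
for s in((.0,),):
    c=np.array([.4468,.352,.042]);d=np.array([-.103,-.995,0])
    print("seat lens/tail px scene",px("scene",c+d*.08),px("scene",c-d*.07),"top",px("top",c+d*.08),px("top",c-d*.07))
E
```

```text
33.9833 [ 0.4048 -0.0073  0.2465] 0.050152687044058154 0.0 [ 0.0078  0.7634 -0.3953] [-0.0738  0.07   -0.0037] [-0.0434  0.0245  1.8525 -0.0039  1.264   0.0693]
r 0.22537747939029806 ang 1.5909787330971519
seat lens/tail px scene [469.0774 166.3094] [532.1593 159.0608] top [183.8657 287.8852] [129.4593 281.7358]
```

View pics/c9.png

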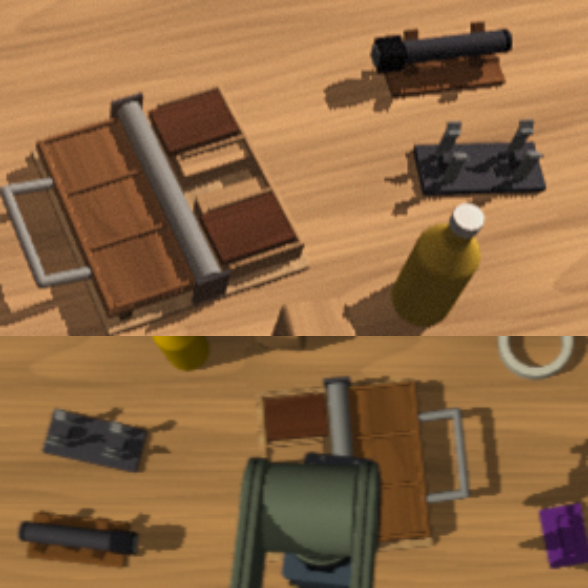

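The torch lies level in the cradle, with its lens at scene (469,165) and tail at (533,159), against predicted (469,166) and (532,159). The fronts are home in the nest and the plate is open and empty. I'll wait briefly and check that nothing moves before handing in.

Call:
carry_out(
  deltas=[
    {"delta_pos":[0,0,0],"rot":[0,0,0]},
    {"delta_pos":[0,0,0],"rot":[0,0,0]},
    {"delta_pos":[0,0,0],"rot":[0,0,0]},
    {"delta_pos":[0,0,0],"rot":[0,0,0]},
    {"delta_pos":[0,0,0],"rot":[0,0,0]},
    {"delta_pos":[0,0,0],"rot":[0,0,0]},
    {"delta_pos":[0,0,0],"rot":[0,0,0]},
    {"delta_pos":[0,0,0],"rot":[0,0,0]},
    {"delta_pos":[0,0,0],"rot":[0,0,0]},
    {"delta_pos":[0,0,0],"rot":[0,0,0]},
  ],
)

```text
time_s: 34.92
tcp_pos: [0.4051, -0.0013, 0.2465]
tool_rot: [0.0, 0.743, 0.67, 0.0]
wrist_force: [-0.4, -0.5, -0.7]
opening: 0.05
grip_force: 0.0
```

Run:
```python
from h import *
d=np.abs(camera("scene")[...,::-1].astype(int)-cv2.imread("pics/scene9.png"))
r=d[140:200,460:550].max(2);print("torch roi >40:",(r>40).sum(),"nest:",(d[170:280,350:440].max(2)>40).sum())
if (r>40).sum()<60: print(finish_job())
```

```text
torch roi >40: 0 nest: 0
the job is handed in; nothing more can be done
None
```

I've handed the job in: both drawer fronts (only two were on the bench) are face-down in the nest, the flipper plate is empty and fully back, and the torch is in the V cradle with its lens towards the jig; I kept clear of the glue, mallet and tape.

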